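Turn the wheel so that the tool trays stack instead of nesting

TASK

The two white tool trays stack only when their low open fronts face opposite ways; facing the same way, the upper one sinks into the lower one. First turn the banding wheel until the low front of the tray fixed on it points straight away from you; then lower (do not drop) the loose tray onto it with its low front towards you, all four feet down in the shallow seats of the rim so that it stands level, and let go. Leave the tumbler, the cup and the clay stamp where they stand.

Things in the scene. Friction and masses are not known exactly. Their poses are not given: they have to be found in the camera images.
- wheel: dark cast-iron banding wheel (potter's turntable), fixed to the table; origin on its axis at table height; its x axis is world x, straight away from the robot. Round head 228 mm across, top 138 mm above the table; it turns without end stops, with little friction (0.01 N m) and some damping, so it stops soon after a push ends.
- wheel_head (a joint): turn of the wheel's head with its tray, rad, anticlockwise seen from above: 0 = low front of the bottom tray points at the robot (world -x), +pi or -pi = straight away (world +x). Starts between -1.5 and 1.5.
- bottom_centre (a point): centre (30 mm up) of the bottom tray, fixed on the wheel's axis, underside 138 mm above the table, beside two rubber cleats 10 mm high. Both trays are alike: white plastic, open above, 60 mm high, rim 164 (x) by 64 mm (y), tapering to 144 x 49 at the bottom, walls 4 mm. x along the tray, its low open front (end wall 30 mm high) at -x, plain end at +x, z up.
- bottom_front (a point): middle of the bottom tray's low front, 80 mm from its centre along -x. Rim notches in both long sides of a tray: deep slots (19 mm long, 25 deep) at x = +55 and -25 mm, in which a tray facing the same way nests; shallow seats (19 mm long, 5 deep) at x = -55 and +25 mm, for the feet of a tray turned half round, which then stands 55 mm higher.
- upper_centre (a point): centre (30 mm up) of the loose upper tray, 0.14 to 0.28 kg, same shape and axes. It starts on the table, its low front within 0.9 rad of the robot's direction (-x). Grip it across its 64 mm width by the rim band (48 to 60 mm above its underside), in the middle 31 mm of its length.
- upper_front (a point): middle of the upper tray's low front, 80 mm from its centre along -x. Feet of a tray: four, 12 mm long in x, 14 mm high, sticking out at the bottom of the long sides at x = +55 and -25 mm, to y = +-33.5 mm.
- green_tumbler: green ceramic tumbler, 65 mm wide, 84 mm high, origin under its centre; a bystander
- bisque_cup: pinkish unglazed cup, 68 mm wide, 62 mm high, origin under its centre; a bystander
- clay_stamp: small waisted clay stamp, 23 mm wide, 50 mm high, origin under its centre; a bystander

How it is judged:
On the way, in this order (a step that is already met when the one before it is completed fails the run):
1. the bottom tray is turned so that its low front points away from the robot (within about 25 degrees), the loose tray not yet on it (x of bottom_front in the frame of wheel above 0.0725 m and velocity of joint wheel_head between -0.15 and 0.15 rad/s and distance between upper_centre and bottom_centre above 0.09 m), for 0.2 s.
2. the loose tray is stacked on it, low front towards the robot, feet in the shallow seats (horizontal distance between upper_centre and bottom_centre below 0.008 m and z of upper_centre in the frame of bottom_centre between 0.052 and 0.0575 m and x of upper_front in the frame of bottom_centre above 0.07 m and angle between the x axis of upper_centre and the x axis of bottom_centre, either way round below 0.12 rad and angle between upper_centre's own z axis and vertical below 0.035 rad), for 0.2 s.
At the end, for the whole second after the job is handed in: Bottom tray's low front points away from the robot (within 25 deg). Loose tray rests on it, low front towards the robot, feet in the shallow seats: centres within 8 mm, axes within 0.12 rad, level within 0.035 rad, 52 to 57.5 mm above the bottom tray; released, all at rest (all of step 2 and x of bottom_front in the frame of wheel above 0.0725 m and linear speed of upper_tray below 0.02 m/s and velocity of joint wheel_head between -0.1 and 0.1 rad/s); the robot touches nothing.
It fails at once if a bystander (tumbler, cup or clay stamp) is moved by more than 30 mm (distance of any of green_tumbler, bisque_cup, clay_stamp from where it was at the start of the episode above 0.03 m).
It fails at once if the loose tray is dropped (falls freely by more than about 10 mm) (contact force between the fingers and upper_tray below 0.05 N and linear speed of upper_tray above 0.45 m/s).
It also fails if it takes over 61 s, if anything falls off the work surface, if the arm or the gripper's body presses on something with over 40 N, if the wrist force passes 120 N, or if a joint passes its speed limit or range.

ROBOT

A 7-joint arm with a two-finger parallel gripper is mounted at the origin on a cart in front of the work surface, level with it; the furniture and walls round the work are solid. World frame = base frame: x ahead of the robot, y to its left, z up, the work surface at z = 0. Lengths are in m, angles in rad, forces in N, time in s.
With the tool pointing down it reaches from about 0.35 to 0.9 m from the base axis. Payload 8.1 kg.
Tool frame: the origin (TCP) lies at the very end of the fingers, on their centre line; the grasp point (between the pads) lies 19 mm behind it; x points along the fingers, z is the direction in which the jaws open and shut, and the axes are right-handed (so a half turn about x gives the same grasp; the last joint's range is limited). The gripper opens to 92 mm and grips with 3 to 60 N. Pads are 19 mm wide; open, the fingers measure 130 mm over their backs; the gripper's body (75 mm by 190 mm) begins 47 mm behind the grasp point.
Start: joints at [1.175, 0.434, 0.025, 1.573, -0.012, 1.134, -0.075], TCP at [0.18, -0.598, 0.227] pointing down, gripper open.
Joint ranges: [-2.62, 2.62], [-0.44, 2.09], [-1.27, 1.32], [0.08, 2.57], [-1.32, 4.46], [0.12, 2], [-2.74, 2.74]. Speed limits (rad/s): [2.22, 2.22, 3.01, 3.01, 3.14, 3.14, 3.14].

INTERFACE

Orientations are given as [roll, pitch, yaw] about the fixed x, y, z axes, in that order (R = Rz(yaw) Ry(pitch) Rx(roll)).
In Python, from workcell import telemetry, optics, finish_job gives the robot as it stands.
- The arm moves only by the tool carry_out, never from a script. Its argument "series" is a list that holds one entry, the list of rows, each a list of 7 numbers: the shift along the tool's x, y, z scaled (see below), then the turn, a rotation vector about the tool's x, y, z scaled (see below), then the gripper command: -1 is shut, 1 is fully open, values between are in proportion. A call has exactly 10 rows; each row is the pose to reach, as a shift and turn from the pose commanded when the call began, along the tool's axes at that moment, turning the shorter way round; what a row does not reach only later rows make up. The controller multiplies each number of a shift by 0.12 m and each number of a turn by pi rad. A row lasts 1/12 s, in which the tool goes at most 41.7 mm and 7.16 degrees, less where a joint would pass 70% of its speed; a pose out of reach is approached as far as the arm can. A call with a number of a shift or a turn outside -1 to 1 is refused whole. A call with a gripper value outside its range is refused whole. The fingers move at their own pace and stop on an object; "squeeze" is the grip in N (left out, the last holds). Time passes only in rows, so rows that repeat a pose let the fingers close, or fill a call up. It gives the time, the measured TCP pose, the force and the opening at its end, in the units of the state.
- telemetry.state(): the state, without advancing time (a new reading comes with each control period).
- optics.get_image(name): name is "scene" or "top" or "wrist"; returns a dict with "color" (420x560x3 uint8, red, green, blue), "fx", "fy", "cx", "cy" (pixels), "camera_from_world" (4x4, takes a point from world to camera coordinates); the wrist camera has in their place "tool_from_camera" (4x4, takes a point from camera to tool coordinates, whose origin is the TCP and whose axes are the tool frame's). Camera axes: x right, y up, looking along -z (the intrinsics and any distortion apply to the point x, -y, -z); pixel columns grow to the right and rows downward; lengths in m; the calibration is good to about 2 mm. A picture is of the moment at which its call begins: read the wrist's pose just before it. There is no depth.
- finish_job(): hands the job in, once; it reports no verdict.
The state is a dict: "time_s": time; "joint_positions": joint angles; "qvel": joint speeds; "effort": joint torques, N m; "ee_pos": TCP position; "ee_rot": TCP orientation; "wrist_force": force on the tool from outside, world axes, zero at the start; "torque": the same for the moment, N m; "grip_width": finger opening in m.
Only numpy, scipy, OpenCV 4.12 (cv2) and the standard library are available. Lean on these libraries where they do the work, as an engineer would, in place of code of your own. Each camera call takes 0.05 s, during which the arm holds its last target.

## Working session

There is one attempt and no reset: what is moved stays moved. The work goes in short steps, Python scripts to look and compute and a tool call to move; the robot and the scene stay as the last step left them, time stands still between calls to the robot, and variables do not carry over. Pictures are saved under pics/ and viewed, and the job is handed in when it is done.

Besides the shell and the picture viewer there is one more tool, called after ">>>" in YAML: its name, and indented under it one key for each argument. carry_out: Moves the arm, as the interface text tells. Shifts and turns lie within -1 to 1; 1 stands for 0.12 m of shift or pi rad of turn. Its arguments: {"type":"object","properties":{"series":{"type":"array"},"squeeze":{"type":"number"}},"required":["series"]}

```bash
mkdir -p pics; ls
python3 - <<'E'
from workcell import telemetry, optics
import cv2,numpy as np
s=telemetry.state(); print(s)
for n in ["scene","top","wrist"]:
    d=optics.get_image(n); cv2.imwrite(f"pics/{n}0.png",d["color"][:,:,::-1])
    print(n,{k:(np.round(v,4).tolist() if k!="color" else 0) for k,v in d.items()})
E
```

```text
pics
{'time_s': 0.0, 'joint_positions': array([ 1.17539533,  0.43525588,  0.0249584 ,  1.57406404, -0.01158858,
        1.13399267, -0.07507394]), 'qvel': array([-0.00088821, -0.00021209, -0.00021466,  0.00042382, -0.00146707,
       -0.00100917, -0.00053845]), 'effort': array([ 5.03449410e-04, -6.67849016e+01,  9.84944478e-01, -3.14458215e+01,
       -6.05343212e-02,  4.28984861e-02,  1.79695767e-04]), 'ee_pos': array([ 0.18020517, -0.59794089,  0.22593715]), 'ee_rot': array([-3.04754344,  1.56922115,  1.9576212 ]), 'wrist_force': array([ 0.02270726, -0.08123235, -0.20662374]), 'torque': array([ 0.03452175, -0.02791124,  0.04257501]), 'grip_width': 0.09211058337677745}
scene {'color': 0, 'fx': 399.1249, 'fy': 399.1249, 'cx': 280.2303, 'cy': 205.7535, 'camera_from_world': [[-0.8393, -0.5434, 0.0177, 0.5175], [0.3078, -0.448, 0.8394, -0.2258], [-0.4482, 0.7099, 0.5432, -0.8186], [0.0, 0.0, 0.0, 1.0]]}
top {'color': 0, 'fx': 434.6858, 'fy': 434.6858, 'cx': 275.2375, 'cy': 194.9408, 'camera_from_world': [[-0.0041, -0.9997, -0.0245, 0.1157], [0.9834, -0.0085, 0.1814, -0.5841], [-0.1815, -0.0234, 0.9831, -1.2371], [0.0, 0.0, 0.0, 1.0]]}
wrist {'color': 0, 'fx': 323.582, 'fy': 323.582, 'cx': 278.7789, 'cy': 207.264, 'tool_from_camera': [[-0.0006, 0.286, -0.9582, -0.1584], [-0.0008, 0.9582, 0.286, 0.076], [1.0, 0.0009, -0.0003, -0.0005], [0.0, 0.0, 0.0, 1.0]]}
```

View pics/top0.png

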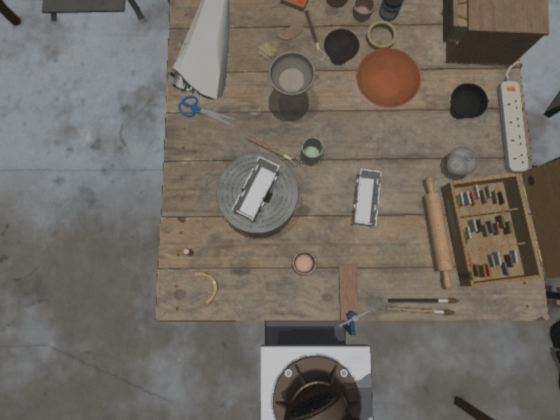

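View pics/scene0.png

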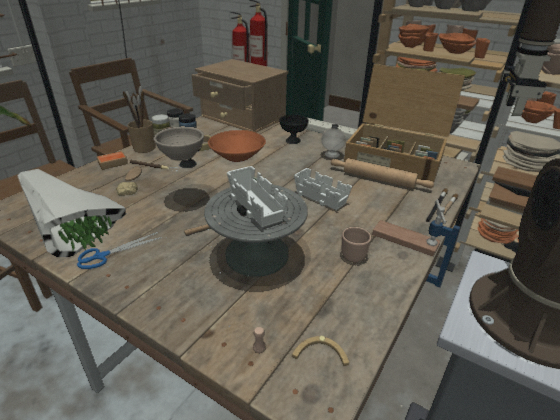

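```bash
cat > h.py <<'E'
import numpy as np,cv2
from scipy.spatial.transform import Rotation as R
from workcell import telemetry, optics
def proj(d,P,T=None):
    T=d["camera_from_world"] if T is None else T
    P=np.atleast_2d(P); c=P@T[:3,:3].T+T[:3,3]
    return np.c_[d["fx"]*c[:,0]/-c[:,2]+d["cx"], d["fy"]*(-c[:,1])/-c[:,2]+d["cy"]]
def ray(d,u,v,z,T=None):
    T=d["camera_from_world"] if T is None else T
    r=np.array([(u-d["cx"])/d["fx"],-(v-d["cy"])/d["fy"],-1.])
    o=-T[:3,:3].T@T[:3,3]; w=T[:3,:3].T@r
    return o+w*(z-o[2])/w[2]
def wristT(d,s):
    M=np.eye(4);M[:3,:3]=R.from_euler('xyz',s["ee_rot"]).as_matrix();M[:3,3]=s["ee_pos"]
    return np.linalg.inv(M@d["tool_from_camera"])
def crop(img,u0,v0,u1,v1,k,name):
    c=img[v0:v1,u0:u1,::-1]; cv2.imwrite(name,cv2.resize(c,None,fx=k,fy=k,interpolation=cv2.INTER_CUBIC))
E
python3 - <<'E'
from h import *
import pickle
D={n:optics.get_image(n) for n in ["scene","top"]}
pickle.dump(D,open("d0.pkl","wb"))
crop(D["top"]["color"],210,140,400,280,4,"pics/topc.png")
crop(D["scene"]["color"],190,150,380,280,4,"pics/scenec.png")
E
```

```text
(no output)
```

View pics/topc.png

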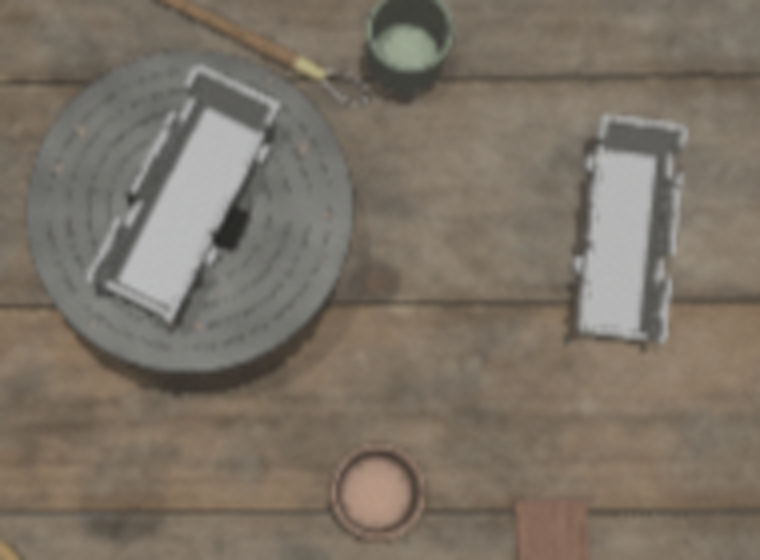

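View pics/scenec.png

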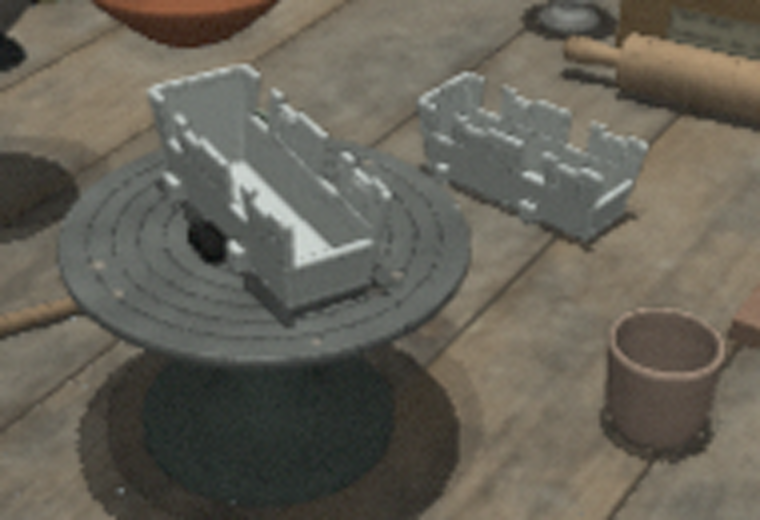

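```bash
cat >> h.py <<'E'
def tray(x,y,a,z0,):
    # model points: rim plain end corners, rim front corners (60mm), front wall top, floor
    P=np.array([[.082,.032,.06],[.082,-.032,.06],[-.082,.032,.06],[-.082,-.032,.06],[-.077,.0282,.03],[-.077,-.0282,.03],
       [.072,.0245,0],[.072,-.0245,0],[-.072,.0245,0],[-.072,-.0245,0],[.055,.0335,.007],[.055,-.0335,.007],[-.025,.0335,.007],[-.025,-.0335,.007]])
    c,s=np.cos(a),np.sin(a)
    return np.c_[x+c*P[:,0]-s*P[:,1], y+s*P[:,0]+c*P[:,1], z0+P[:,2]]
def fit(obs,z0,x0,useA=True):
    # obs: list of (d,T,idx,u,v)
    from scipy.optimize import least_squares
    f=lambda p: np.concatenate([proj(d,tray(*p,z0)[i],T)[0]-[u,v] for d,T,i,u,v in obs])
    r=least_squares(f,x0); return r.x,r.fun.reshape(-1,2)
def overlay(d,ps,T=None):
    im=d["color"][:,:,::-1].copy(); im=cv2.resize(im,None,fx=4,fy=4,interpolation=cv2.INTER_CUBIC)
    for P in ps:
        for j,q in enumerate(proj(d,P,T)):
            cv2.circle(im,(int(q[0]*4+2),int(q[1]*4+2)),3,[(0,0,255),(0,255,0),(255,0,0)][0 if j<4 else 1 if j<10 else 2],-1)
    return im
E
python3 - <<'E'
from h import *
import pickle
D=pickle.load(open("d0.pkl","rb")); t=D["top"]; s=D["scene"]
print("wheel",ray(t,257.5,192.75,.138))
q=lambda d,T,i,x,y,u0,v0:(d,T,i,u0+x/4-.4,v0+y/4-.4)
o=[q(t,None,0,193,70,210,140),q(t,None,1,277,102,210,140),q(t,None,4,108,283,210,140),q(t,None,5,170,315,210,140),
   q(s,None,0,152,88,190,150),q(s,None,1,255,68,190,150),q(s,None,4,290,270,190,150),q(s,None,5,374,242,190,150)]
p1,r=fit(o,.138,[.5,.15,0]); print(p1,r.round(1).tolist())
o=[q(t,None,0,603,120,210,140),q(t,None,1,685,128,210,140),q(t,None,4,579,330,210,140),q(t,None,5,645,338,210,140),
   q(s,None,0,422,98,190,150),q(s,None,1,482,74,190,150),q(s,None,4,590,210,190,150),q(s,None,5,632,182,190,150)]
p2,r=fit(o,0,[.5,-.1,0]); print(p2,r.round(1).tolist())
im=overlay(t,[tray(*p1,.138),tray(*p2,0)])[560:1120,840:1600]; cv2.imwrite("pics/ov_t.png",im)
im=overlay(s,[tray(*p1,.138),tray(*p2,0)])[600:1120,760:1520]; cv2.imwrite("pics/ov_s.png",im)
print("tumbler",ray(t,312,146,.084)); print("cup",ray(t,304,262.5,.062)); 
print("stamp",ray(t,186,251,.04))
E
```

```text
wheel [0.57612084 0.15939965 0.138     ]
[ 0.57845791  0.16096913 -0.46817696] [[0.9, -1.5], [1.2, 0.8], [-2.7, 0.1], [0.4, 1.3], [-0.9, 0.0], [-1.3, -1.1], [-0.7, 0.0], [2.3, -0.4]]
[ 0.57543542 -0.16031993 -0.17845347] [[0.4, -1.1], [1.4, 0.4], [-1.4, 0.1], [1.0, 1.4], [-1.0, 0.5], [-2.2, -0.6], [0.2, 0.8], [1.4, 0.3]]
tumbler [0.72579696 0.00191101 0.084     ]
cup [0.38575623 0.03013019 0.062     ]
stamp [0.42158911 0.37654738 0.04      ]
```

View pics/ov_t.png

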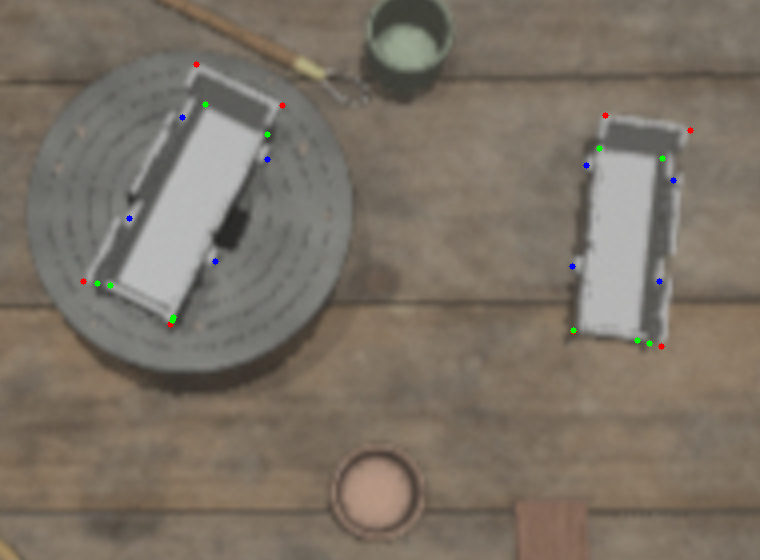

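View pics/ov_s.png

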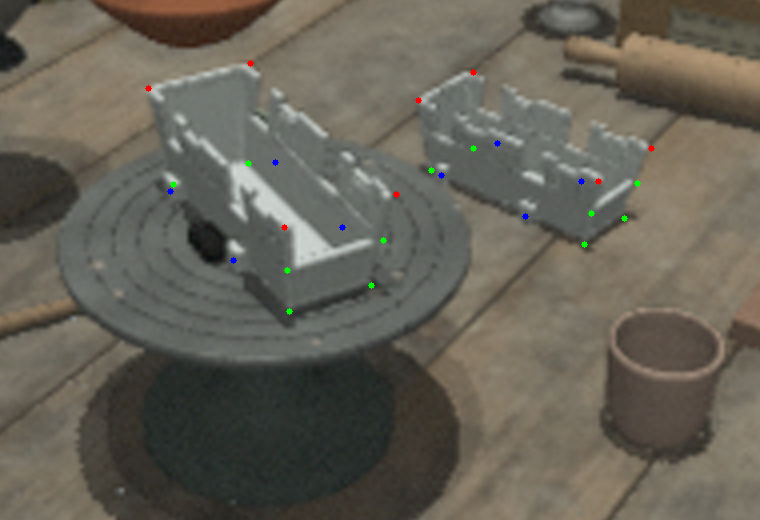

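```bash
cat >> h.py <<'E'
def pose():
    s=telemetry.state(); M=R.from_euler('xyz',s["ee_rot"]); return s,M
def plan(target_pos,yawz):
    """desired: tool x down, tool z along world angle yawz; gives shift(m, scaled) and turn scaled from current measured pose"""
    s,M=pose()
    z=np.array([np.cos(yawz),np.sin(yawz),0]); x=np.array([0,0,-1.]); y=np.cross(z,x)
    Rt=R.from_matrix(np.c_[x,y,z])
    d=M.inv().apply(np.array(target_pos)-s["ee_pos"]); rv=(M.inv()*Rt).as_rotvec()
    print("shift",(d/.12).round(4).tolist(),"turn",(rv/np.pi).round(4).tolist(),"deg",np.degrees(rv).round(1))
    return d/.12,rv/np.pi
def show():
    s,M=pose(); print("t",round(s["time_s"],2),"pos",s["ee_pos"].round(4),"q",s["joint_positions"].round(3),"F",s["wrist_force"].round(1),"T",s["torque"].round(2),"w",round(s["grip_width"],4))
    m=M.as_matrix(); print("toolx",m[:,0].round(3),"y",m[:,1].round(3),"z",m[:,2].round(3),"zang",round(np.arctan2(m[1,2],m[0,2]),4))
E
python3 - <<'E'
from h import *
show()
for a in [-.468+np.pi/2,-.468-np.pi/2]: print(a,plan([.577,.16,.30],a))
E
```

```text
t 0.25 pos [ 0.1803 -0.5982  0.2264] q [ 1.175  0.435  0.025  1.574 -0.012  1.134 -0.075] F [ 0.6 -0.   0.2] T [-0.03 -0.01 -0.02] w 0.0922
toolx [-0.     0.001 -1.   ] y [ 0.957  0.289 -0.   ] z [ 0.289 -0.957 -0.001] zang -1.2781
shift [-0.6103, 4.9884, -5.0961] turn [-0.7579, -0.0001, -0.0003] deg [-136.4   -0.    -0. ]
1.1027963267948966 (array([-0.61033934,  4.98838477, -5.09606367]), array([-7.57860825e-01, -1.40022165e-04, -2.53276162e-04]))
shift [-0.6103, 4.9884, -5.0961] turn [0.2421, -0.0002, 0.0001] deg [43.6 -0.   0. ]
-2.0387963267948965 (array([-0.61033934,  4.98838477, -5.09606367]), array([ 2.42139126e-01, -2.02397538e-04,  1.11894231e-04]))
```

>>> carry_out:
  series:
    - [[-0.06,0.1,-0.1,0,0,0,1],[-0.12,0.2,-0.2,0,0,0,1],[-0.18,0.3,-0.3,0,0,0,1],[-0.24,0.4,-0.4,0,0,0,1],[-0.3,0.5,-0.5,0,0,0,1],[-0.36,0.6,-0.6,0,0,0,1],[-0.42,0.7,-0.7,0,0,0,1],[-0.48,0.8,-0.8,0,0,0,1],[-0.54,0.9,-0.9,0,0,0,1],[-0.6,1,-1,0,0,0,1]]

```text
time_s: 1.08
ee_pos: [0.2618, -0.4466, 0.3]
ee_rot: [0.501, 1.57, -0.775]
wrist_force: [0.3, 0.4, 0.4]
grip_width: 0.0919
```

>>> carry_out:
  series:
    - [[0,0.1,-0.1,0,0,0,1],[0,0.2,-0.2,0,0,0,1],[0,0.3,-0.3,0,0,0,1],[0,0.4,-0.4,0,0,0,1],[0,0.5,-0.5,0,0,0,1],[0,0.6,-0.6,0,0,0,1],[0,0.7,-0.7,0,0,0,1],[0,0.8,-0.8,0,0,0,1],[0,0.9,-0.9,0,0,0,1],[0,1,-1,0,0,0,1]]

```text
time_s: 1.92
ee_pos: [0.3414, -0.297, 0.2996]
ee_rot: [0.411, 1.569, -0.865]
wrist_force: [-0.6, -0.0, -0.2]
grip_width: 0.0917
```

>>> carry_out:
  series:
    - [[0,0.1,-0.1,0,0,0,1],[0,0.2,-0.2,0,0,0,1],[0,0.3,-0.3,0,0,0,1],[0,0.4,-0.4,0,0,0,1],[0,0.5,-0.5,0,0,0,1],[0,0.6,-0.6,0,0,0,1],[0,0.7,-0.7,0,0,0,1],[0,0.8,-0.8,0,0,0,1],[0,0.9,-0.9,0,0,0,1],[0,1,-1,0,0,0,1]]

```text
time_s: 2.75
ee_pos: [0.4211, -0.1476, 0.2996]
ee_rot: [0.481, 1.569, -0.795]
wrist_force: [0.8, 0.6, 0.4]
grip_width: 0.0919
```

>>> carry_out:
  series:
    - [[0,0.1,-0.1,0,0,0,1],[0,0.2,-0.2,0,0,0,1],[0,0.3,-0.3,0,0,0,1],[0,0.4,-0.4,0,0,0,1],[0,0.5,-0.5,0,0,0,1],[0,0.6,-0.6,0,0,0,1],[0,0.7,-0.7,0,0,0,1],[0,0.8,-0.8,0,0,0,1],[0,0.9,-0.9,0,0,0,1],[0,1,-1,0,0,0,1]]

```text
time_s: 3.58
ee_pos: [0.5009, 0.0019, 0.2996]
ee_rot: [0.695, 1.569, -0.581]
wrist_force: [-0.3, -0.4, 0.5]
grip_width: 0.0914
```

Run:
```python
from h import *
show()
plan([.577,.16,.30],-.468+np.pi/2)
```

```text
t 3.58 pos [0.5009 0.0019 0.2996] q [ 0.267  0.214 -0.455  1.727  0.1    1.223 -1.49 ] F [-0.3 -0.4  0.5] T [ 0.09  0.02 -0.01] w 0.0914
toolx [ 0.001 -0.001 -1.   ] y [0.957 0.29  0.001] z [ 0.29  -0.957  0.001] zang -1.2764
shift [-0.0033, 0.9893, -1.0767] turn [-0.7573, 0.0005, 0.0003] deg [-1.363e+02  1.000e-01  0.000e+00]
```

>>> carry_out:
  series:
    - [[0,0.1,-0.1,-0.038,0,0,1],[0,0.2,-0.2,-0.076,0,0,1],[0,0.3,-0.3,-0.114,0,0,1],[0,0.4,-0.4,-0.152,0,0,1],[0,0.5,-0.5,-0.19,0,0,1],[0,0.6,-0.6,-0.228,0,0,1],[0,0.7,-0.7,-0.266,0,0,1],[0,0.8,-0.8,-0.304,0,0,1],[0,0.9,-0.9,-0.342,0,0,1],[0,0.99,-1,-0.38,0,0,1]]

```text
time_s: 4.42
ee_pos: [0.5798, 0.151, 0.2998]
ee_rot: [-0.385, 1.569, -0.461]
wrist_force: [0.3, -0.7, 1.0]
grip_width: 0.0919
```

Run:
```python
from h import *
show()
plan([.577,.16,.30],-.468+np.pi/2)
s,M=pose();d=optics.get_image("wrist"); cv2.imwrite("pics/w1.png",d["color"][:,:,::-1])
d=optics.get_image("top"); crop(d["color"],200,120,400,280,4,"pics/t1.png")
```

```text
t 4.42 pos [0.5798 0.151  0.2998] q [ 0.129  0.432 -0.697  1.486  0.282  1.325 -0.669] F [ 0.3 -0.7  1. ] T [ 0.   -0.11  0.  ] w 0.0919
toolx [ 0.001 -0.001 -1.   ] y [ 0.077  0.997 -0.001] z [ 0.997 -0.077  0.001] zang -0.0768
shift [-0.0021, 0.0733, -0.0292] turn [-0.3755, 0.0003, 0.0004] deg [-67.6   0.    0.1]
```

View pics/w1.png

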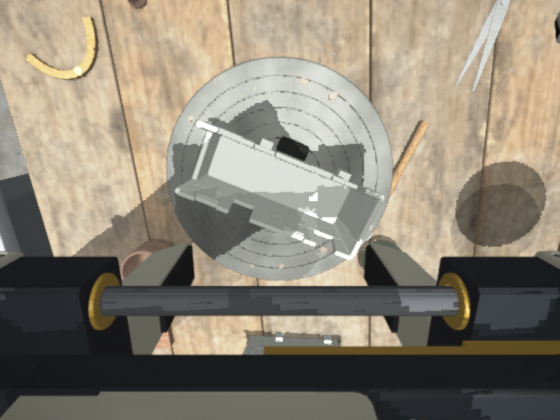

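Run:
```python
from h import *
s,M=pose();d=optics.get_image("wrist");T=wristT(d,s)
crop(d["color"],150,40,410,290,3,"pics/w1c.png")
th=np.linspace(0,2*np.pi,100)
from scipy.optimize import least_squares
# disc extremes
f=lambda p:(lambda q:[q[:,0].min()-167,q[:,0].max()-392,q[:,1].min()-57,q[:,1].max()-279])(proj(d,np.c_[p[0]+p[2]*np.cos(th),p[1]+p[2]*np.sin(th),0*th+.138],T))
r=least_squares(f,[.577,.16,.114]);print("disc",r.x,r.fun)
im=overlay(d,[tray(.577,.16,-.468,.138)],T)[160:1160,600:1640]; cv2.imwrite("pics/w1o.png",cv2.resize(im,None,fx=.6,fy=.6,interpolation=cv2.INTER_AREA))
```

```text
disc [0.57982731 0.16462179 0.1124831 ] [ 0.08922106 -0.08929279 -0.08206466  0.09999441]
```

View pics/w1o.png

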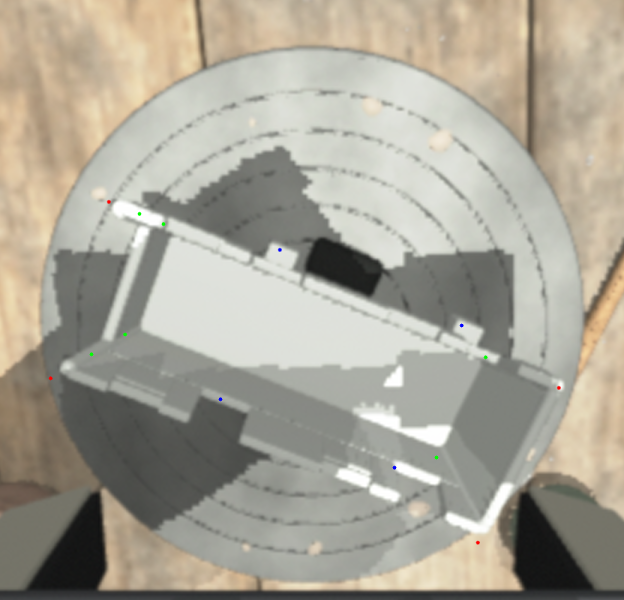

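View pics/w1c.png

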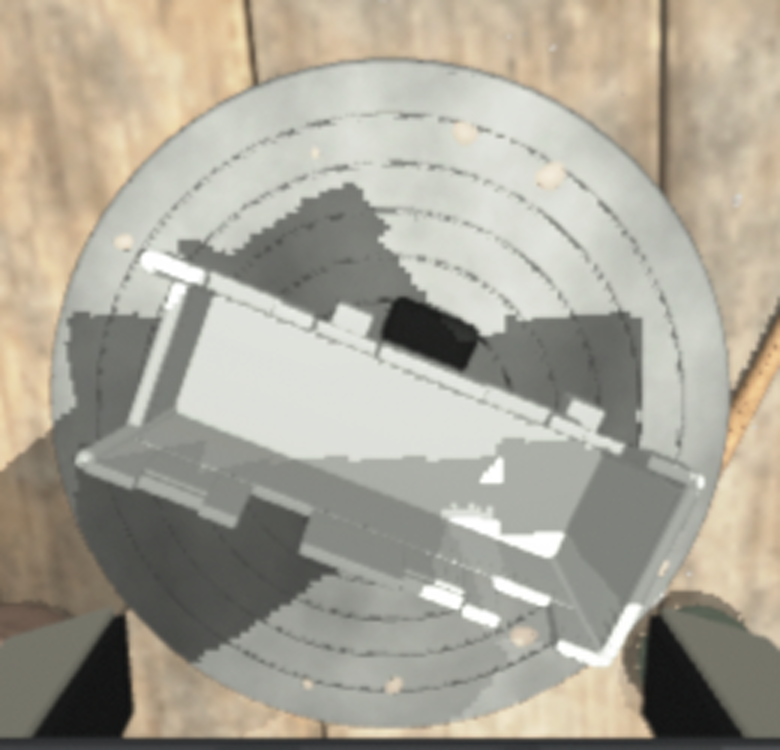

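Run:
```python
from h import *
s,M=pose();d=optics.get_image("wrist");T=wristT(d,s)
q=lambda i,x,y:(d,T,i,150+x/3-.33,40+y/3-.33)
o=[q(0,702,480),q(1,605,665),q(2,143,255),q(3,78,458)]
p,r=fit(o,.138,[.577,.16,-.468]); print(p,r.round(1).tolist())
p,r=fit(o[:2],.138,[.577,.16,-.468]); print(p,r.round(1).tolist())
p,r=fit([q(0,702,480),q(1,605,665),q(4,185,280),q(5,135,420)],.138,[.577,.16,-.468]); print(p,r.round(1).tolist())
```

```text
[ 0.5794462   0.15983504 -0.47130497] [[1.8, -0.9], [0.3, 2.2], [0.2, -3.2], [-2.3, 3.0]]
[ 0.57844408  0.16025891 -0.46926277] [[0.6, -1.5], [-0.6, 1.7]]
[ 0.58024816  0.15963598 -0.47541795] [[2.7, -0.3], [1.0, 2.6], [-0.2, -6.4], [-3.7, 5.6]]
```

>>> carry_out:
  series:
    - [[0,0.04,-0.01,-0.038,0,0,1],[0,0.08,-0.013,-0.076,0,0,1],[0,0.082,-0.013,-0.114,0,0,1],[0,0.082,-0.013,-0.152,0,0,1],[0,0.082,-0.013,-0.19,0,0,1],[0,0.082,-0.013,-0.228,0,0,1],[0,0.082,-0.013,-0.266,0,0,1],[0,0.082,-0.013,-0.304,0,0,1],[0,0.082,-0.013,-0.34,0,0,1],[0,0.082,-0.013,-0.375,0,0,1]]

```text
time_s: 5.45
ee_pos: [0.5793, 0.1579, 0.2992]
ee_rot: [-2.293, 1.569, -1.197]
wrist_force: [-0.4, 0.2, 1.0]
grip_width: 0.0918
```

Run:
```python
from h import *
show()
plan([.579,.161,.174],-.470+np.pi/2)
```

```text
t 5.45 pos [0.5793 0.1579 0.2992] q [ 0.264  0.513 -0.966  1.471  0.426  1.379  0.374] F [-0.4  0.2  1. ] T [ 0.12 -0.2   0.04] w 0.0918
toolx [ 0.001 -0.002 -1.   ] y [-0.889  0.457 -0.001] z [ 0.457  0.889 -0.001] zang 1.0962
shift [1.0431, 0.0154, 0.0233] turn [-0.0015, -0.0004, 0.0005] deg [-0.3 -0.1  0.1]
```

>>> carry_out:
  series:
    - [[0.1,0.015,0.023,0,0,0,1],[0.2,0.015,0.023,0,0,0,1],[0.3,0.015,0.023,0,0,0,1],[0.4,0.015,0.023,0,0,0,1],[0.5,0.015,0.023,0,0,0,1],[0.6,0.015,0.023,0,0,0,1],[0.7,0.015,0.023,0,0,0,1],[0.8,0.015,0.023,0,0,0,1],[0.9,0.015,0.023,0,0,0,1],[1,0.015,0.023,0,0,0,1]]

```text
time_s: 6.28
ee_pos: [0.5795, 0.1621, 0.1774]
ee_rot: [1.693, 1.571, 2.787]
wrist_force: [0.0, -0.4, 1.1]
grip_width: 0.0917
```

>>> carry_out:
  series:
    - [[0.02,0,0,0,0,0,1],[0.04,0,0,0,0,0,0.6],[0.04,0,0,0,0,0,0.4],[0.04,0,0,0,0,0,0.3],[0.04,0,0,0,0,0,0.1],[0.04,0,0,0,0,0,0],[0.04,0,0,0,0,0,-1],[0.04,0,0,0,0,0,-1],[0.04,0,0,0,0,0,-1],[0.04,0,0,0,0,0,-1]]
  squeeze: 6

```text
time_s: 7.12
ee_pos: [0.5798, 0.1623, 0.1745]
ee_rot: [-0.863, 1.57, 0.231]
wrist_force: [-0.7, 0.3, 5.6]
grip_width: 0.0643
```

Run:
```python
from h import *
show()
s,M=pose();d=optics.get_image("wrist");cv2.imwrite("pics/w2.png",d["color"][:,:,::-1])
```

```text
t 7.12 pos [0.5798 0.1623 0.1745] q [ 0.231  0.612 -0.912  1.645  0.523  1.146  0.279] F [-0.7  0.3  5.6] T [-0.   -0.05  0.08] w 0.0643
toolx [ 0.001  0.    -1.   ] y [-0.888  0.459 -0.001] z [0.459 0.888 0.001] zang 1.0938
```

View pics/w2.png

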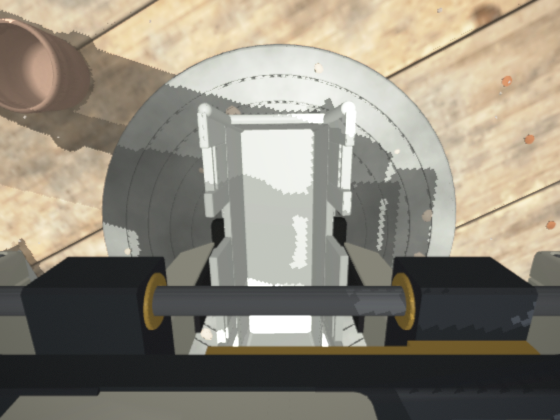

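>>> carry_out:
  series:
    - [[0,0,0,0,0,0,-1],[0,0,0,0.02,0,0,-1],[0,0,0,0.05,0,0,-1],[0,0,0,0.085,0,0,-1],[0,0,0,0.12,0,0,-1],[0,0,0,0.155,0,0,-1],[0,0,0,0.185,0,0,-1],[0,0,0,0.21,0,0,-1],[0,0,0,0.23,0,0,-1],[0,0,0,0.24,0,0,-1]]

```text
time_s: 8.0
ee_pos: [0.5807, 0.1629, 0.1744]
ee_rot: [0.209, 1.568, 0.545]
wrist_force: [4.7, 2.8, -0.6]
grip_width: 0.0643
```

Run:
```python
from h import *
show()
s,M=pose();d=optics.get_image("wrist");cv2.imwrite("pics/w3.png",d["color"][:,:,::-1])
```

```text
t 8.0 pos [0.5807 0.1629 0.1744] q [ 0.128  0.552 -0.728  1.653  0.404  1.09  -0.38 ] F [ 4.7  2.8 -0.6] T [ 0.41 -1.06  0.03] w 0.0643
toolx [ 0.003  0.002 -1.   ] y [-0.33   0.944  0.001] z [0.944 0.33  0.003] zang 0.3363
```

View pics/w3.png

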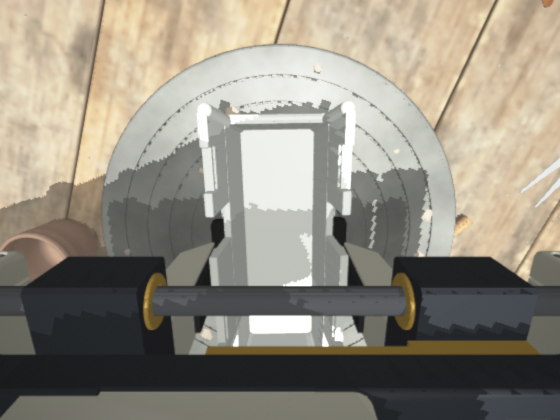

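>>> carry_out:
  series:
    - [[0,0,0,0.01,0,0,-1],[0,0,0,0.04,0,0,-1],[0,0,0,0.075,0,0,-1],[0,0,0,0.11,0,0,-1],[0,0,0,0.15,0,0,-1],[0,0,0,0.19,0,0,-1],[0,0,0,0.23,0,0,-1],[0,0,0,0.265,0,0,-1],[0,0,0,0.29,0,0,-1],[0,0,0,0.3,0,0,-1]]

```text
time_s: 8.88
ee_pos: [0.5816, 0.162, 0.1744]
ee_rot: [0.787, 1.567, 0.179]
wrist_force: [7.7, -0.3, -0.6]
grip_width: 0.0638
```

>>> carry_out:
  series:
    - [[0,0,0,0.01,0,0,-1],[0,0,0,0.04,0,0,-1],[0,0,0,0.075,0,0,-1],[0,0,0,0.11,0,0,-1],[0,0,0,0.15,0,0,-1],[0,0,0,0.19,0,0,-1],[0,0,0,0.23,0,0,-1],[0,0,0,0.265,0,0,-1],[0,0,0,0.295,0,0,-1],[0,0,0,0.307,0,0,-1]]

```text
time_s: 9.72
ee_pos: [0.5813, 0.1616, 0.1744]
ee_rot: [1.542, 1.568, -0.031]
wrist_force: [5.0, -1.2, 0.4]
grip_width: 0.064
```

Run:
```python
from h import *
show(); plan([.58,.162,.1745],-np.pi/2)
```

```text
t 9.72 pos [0.5813 0.1616 0.1744] q [-0.17   0.463 -0.271  1.679  0.143  1.016 -2.062] F [ 5.  -1.2  0.4] T [-0.24 -1.05  0.04] w 0.064
toolx [ 0.003 -0.    -1.   ] y [ 1.    -0.003  0.003] z [-0.003 -1.     0.   ] zang -1.5736
shift [-0.0011, -0.0105, -0.0036] turn [-0.0009, 0.0, -0.001] deg [-0.2  0.  -0.2]
```

>>> carry_out:
  series:
    - [[0,0,0,0,0,0,0.6],[0,0,0,0,0,0,0.8],[0,0,0,0,0,0,1],[0,0,0,0,0,0,1],[-0.1,0,0,0,0,0,1],[-0.25,0,0,0,0,0,1],[-0.4,0,0,0,0,0,1],[-0.6,0,0,0,0,0,1],[-0.8,0,0,0,0,0,1],[-1,0,0,0,0,0,1]]

```text
time_s: 10.55
ee_pos: [0.5791, 0.162, 0.2948]
ee_rot: [-1.433, 1.57, -2.999]
wrist_force: [1.1, 0.1, 0.4]
grip_width: 0.0921
```

Run:
```python
from h import *
show(); plan([.5755,-.160,.28],-.178-np.pi/2)
s,M=pose();d=optics.get_image("wrist");cv2.imwrite("pics/w4.png",d["color"][:,:,::-1])
d=optics.get_image("scene");crop(d["color"],180,120,380,270,4,"pics/s4.png")
```

```text
t 10.55 pos [0.5791 0.162  0.2948] q [-0.164  0.371 -0.28   1.511  0.105  1.275 -2.023] F [1.1 0.1 0.4] T [ 0.   -0.06 -0.01] w 0.0921
toolx [-0.001 -0.    -1.   ] y [ 1.     0.005 -0.001] z [ 0.005 -1.     0.   ] zang -1.5662
shift [0.1239, -0.0419, 2.683] turn [0.0581, 0.0001, 0.0002] deg [10.5  0.   0. ]
```

View pics/w4.png

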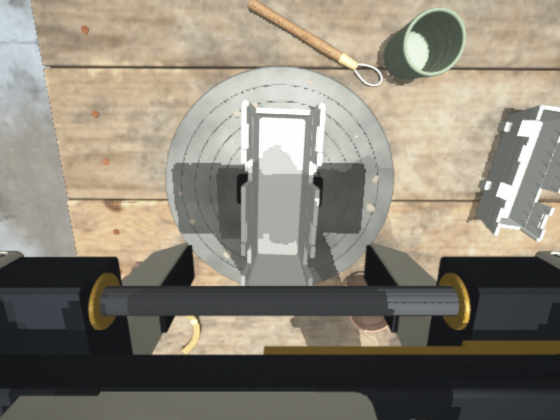

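View pics/s4.png

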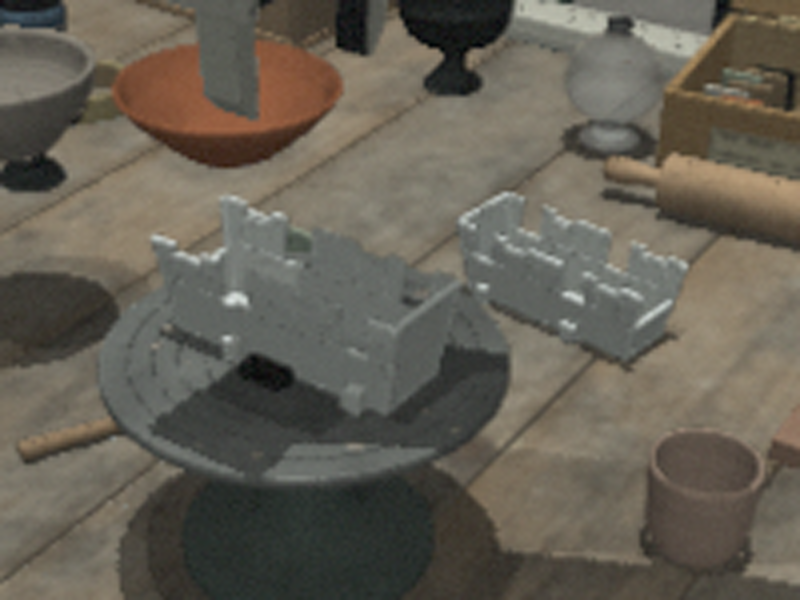

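>>> carry_out:
  series:
    - [[0,0,0.1,0,0,0,1],[0,0,0.2,0,0,0,1],[0,0,0.3,0,0,0,1],[0,0,0.4,0,0,0,1],[0,0,0.5,0,0,0,1],[0,0,0.6,0,0,0,1],[0,0,0.7,0,0,0,1],[0,0,0.8,0,0,0,1],[0,0,0.9,0,0,0,1],[0,0,1,0,0,0,1]]

```text
time_s: 11.48
ee_pos: [0.5799, 0.0408, 0.2939]
ee_rot: [0.507, 1.571, -1.06]
wrist_force: [-0.4, 0.9, 0.0]
grip_width: 0.0918
```

>>> carry_out:
  series:
    - [[0,0,0.1,0,0,0,1],[0,0,0.2,0,0,0,1],[0,0,0.3,0,0,0,1],[0,0,0.4,0,0,0,1],[0,0,0.5,0,0,0,1],[0,0,0.6,0,0,0,1],[0,0,0.7,0,0,0,1],[0,0,0.8,0,0,0,1],[0,0,0.9,0,0,0,1],[0,0,1,0,0,0,1]]

```text
time_s: 12.32
ee_pos: [0.5804, -0.0791, 0.2939]
ee_rot: [0.003, 1.571, -1.564]
wrist_force: [0.2, 0.5, -1.0]
grip_width: 0.0919
```

>>> carry_out:
  series:
    - [[0.1,-0.04,0.1,0.01,0,0,1],[0.2,-0.04,0.2,0.02,0,0,1],[0.3,-0.04,0.3,0.03,0,0,1],[0.4,-0.04,0.4,0.04,0,0,1],[0.5,-0.04,0.5,0.05,0,0,1],[0.6,-0.04,0.6,0.058,0,0,1],[0.7,-0.04,0.68,0.058,0,0,1],[0.8,-0.04,0.68,0.058,0,0,1],[0.8,-0.04,0.68,0.058,0,0,1],[0.8,-0.04,0.68,0.058,0,0,1]]

```text
time_s: 13.15
ee_pos: [0.5755, -0.1595, 0.197]
ee_rot: [-1.742, 1.569, 2.792]
wrist_force: [-0.2, -0.2, 0.3]
grip_width: 0.0915
```

Run:
```python
from h import *
show(); plan([.5755,-.160,.036],-.178-np.pi/2)
s,M=pose();d=optics.get_image("wrist");cv2.imwrite("pics/w5.png",d["color"][:,:,::-1]); T=wristT(d,s)
im=overlay(d,[tray(.5754,-.1603,-.178,0)],T)[200:1160,600:1640]; cv2.imwrite("pics/w5o.png",cv2.resize(im,None,fx=.6,fy=.6,interpolation=cv2.INTER_AREA))
```

```text
t 13.15 pos [ 0.5755 -0.1595  0.197 ] q [ 0.275  0.423 -0.132  1.671  0.062  1.053 -1.625] F [-0.2 -0.2  0.3] T [ 0.06  0.01 -0.01] w 0.0915
toolx [-0.002  0.001 -1.   ] y [ 0.984 -0.177 -0.002] z [-0.177 -0.984 -0.   ] zang -1.7489
shift [1.342, 0.0031, 0.0044] turn [-0.0, -0.0001, 0.0006] deg [-0.  -0.   0.1]
```

View pics/w5o.png

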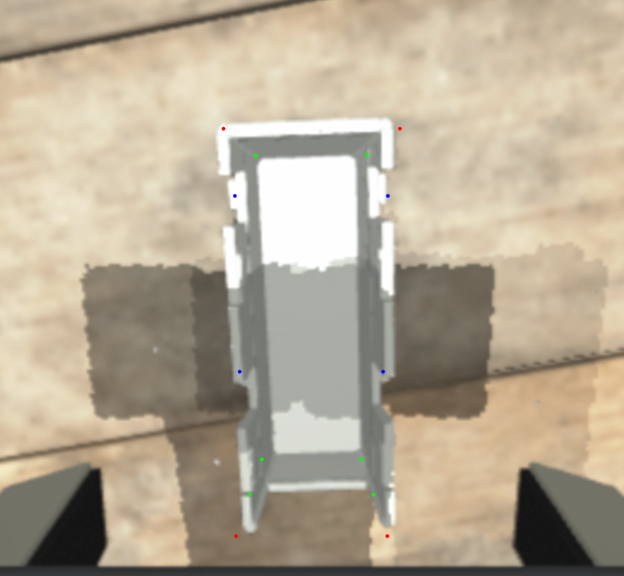

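Run:
```python
from h import *
s,M=pose();d=optics.get_image("wrist");T=wristT(d,s)
crop(d["color"],230,85,330,275,4,"pics/w5c.png")
q=lambda i,x,y:(d,T,i,150+x/2.4-.4,50+y/2.4-.4)
o=[q(0,219,121),q(1,393,118),q(2,243,531),q(3,393,526)]
p,r=fit(o,0,[.577,-.16,-.178]); print(p,r.round(1).tolist())
plan([*p[:2],.036],p[2]-np.pi/2)
```

```text
[ 0.57919308 -0.16095661 -0.14998159] [[-0.5, 0.5], [0.6, -0.4], [-0.4, -0.3], [0.2, 0.2]]
shift [1.3534, 0.0247, 0.0106] turn [-0.0088, -0.0001, -0.0002] deg [-1.6 -0.  -0. ]
```

View pics/w5c.png

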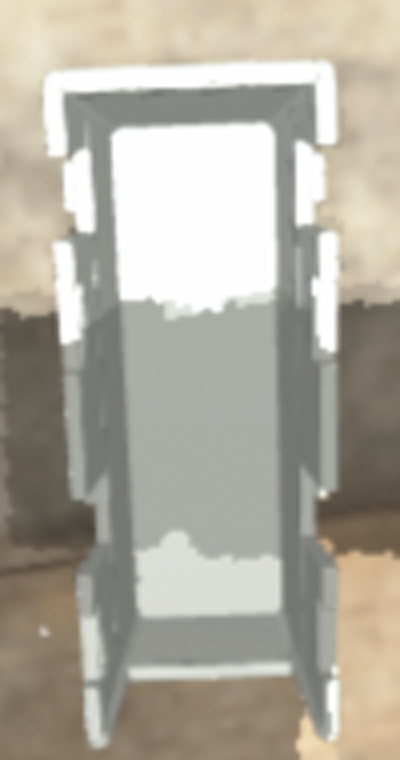

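Run:
```python
from h import *
im=cv2.imread("pics/w4.png")
cv2.imwrite("pics/w4c.png",cv2.resize(im[85:275,230:335],None,fx=4,fy=4,interpolation=cv2.INTER_CUBIC))
```

```text
(no output)
```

View pics/w4c.png

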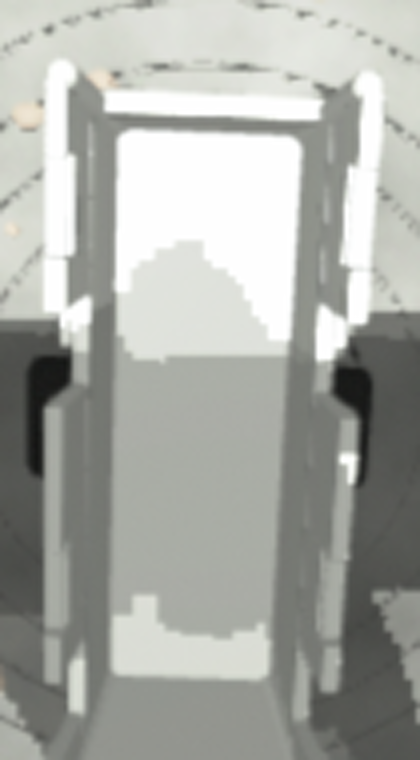

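>>> carry_out:
  series:
    - [[0.1,0.02,0.01,-0.0088,0,0,1],[0.2,0.025,0.01,-0.0088,0,0,1],[0.3,0.025,0.01,-0.0088,0,0,1],[0.4,0.025,0.01,-0.0088,0,0,1],[0.5,0.025,0.01,-0.0088,0,0,1],[0.6,0.025,0.01,-0.0088,0,0,1],[0.7,0.025,0.01,-0.0088,0,0,1],[0.7,0.025,0.01,-0.0088,0,0,1],[0.7,0.025,0.01,-0.0088,0,0,1],[0.7,0.025,0.01,-0.0088,0,0,1]]

```text
time_s: 14.08
ee_pos: [0.579, -0.1613, 0.1142]
ee_rot: [1.535, 1.57, -0.187]
wrist_force: [-0.3, -0.3, -0.4]
grip_width: 0.0918
```

Run:
```python
from h import *
show()
s,M=pose();d=optics.get_image("wrist");T=wristT(d,s)
cv2.imwrite("pics/w6.png",d["color"][:,:,::-1])
im=overlay(d,[tray(.5792,-.161,-.15,0)],T)[200:1160,600:1640]; cv2.imwrite("pics/w6o.png",cv2.resize(im,None,fx=.6,fy=.6,interpolation=cv2.INTER_AREA))
plan([.5792,-.161,.036],-.15-np.pi/2)
```

```text
t 14.08 pos [ 0.579  -0.1613  0.1142] q [ 0.276  0.513 -0.133  1.753  0.084  0.88  -1.615] F [-0.3 -0.3 -0.4] T [-0.02  0.01  0.05] w 0.0918
toolx [ 0.001 -0.    -1.   ] y [ 0.989 -0.15   0.001] z [-0.15  -0.989  0.   ] zang -1.7215
shift [0.6544, -0.0009, -0.0028] turn [-0.0003, 0.0, -0.0004] deg [-0.   0.  -0.1]
```

View pics/w6o.png

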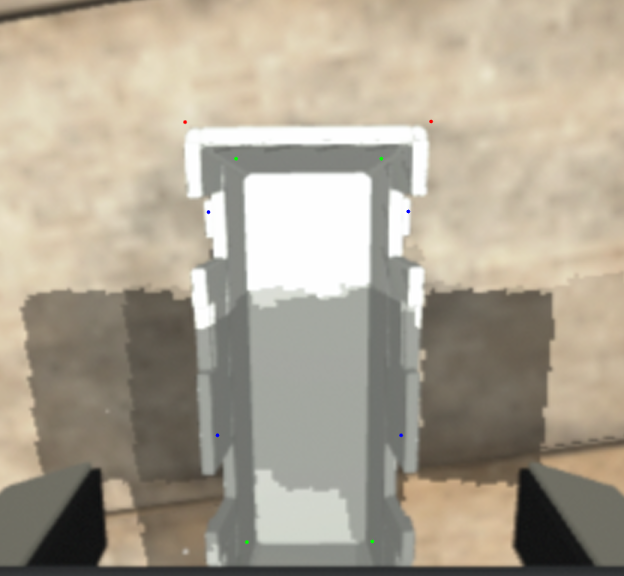

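Run:
```python
from h import *
from scipy.optimize import brentq
def T_(pos,za,d):
    z=np.array([np.cos(za),np.sin(za),0]); x=np.array([0,0,-1.]); y=np.cross(z,x)
    M=np.eye(4);M[:3,:3]=np.c_[x,y,z];M[:3,3]=pos
    return np.linalg.inv(M@d["tool_from_camera"])
s,M=pose();d=optics.get_image("wrist");T=wristT(d,s)
for nm,row,xt,z in [("plain",128,.082,.06),("slot55far",197,.0645,.06),("slot55near",268,.0455,.06),("slot-25far",472,-.0155,.06)]:
    v=50+row/2.4-.4
    w=ray(d,150+310/2.4,v,z,T); c,sn=np.cos(-.15),np.sin(-.15)
    print(nm,"centre along tray:", (w[0]-.5792)*c+(w[1]+.161)*sn-xt)
for nm,col,z,row in [("L",187,.06,130),("R",428,.06,128),("L2",203,.055,400),("R2",416,.055,400)]:
    w=ray(d,150+col/2.4-.2,50+row/2.4-.4,z,T); print(nm,"lateral",-(w[0]-.5792)*np.sin(-.15)+(w[1]+.161)*np.cos(-.15))
# bottom tray from w4
P=[.5791,.162,.2948];T=T_(P,-1.5662,d)
# tray x axis now world -x: world x = X0 - xt
for nm,row,xt,z in [("frontcorner",62,-.082,.198),("seat-55?",155,-.0645,.198),("slot-25 far",322,-.0345,.198),("slot-25near",400,-.0155,.198)]:
    v=85+row/4-.4; w=ray(d,230+210/4,v,z,T); print(nm,w, "X0",w[0]+xt)
for nm,col,row,z in [("L",44,160,.198),("R",384,160,.198),("L2",43,450,.198),("R2",358,450,.198)]:
    w=ray(d,230+col/4-.4,85+row/4-.4,z,T); print(nm,w)
```

```text
plain centre along tray: -0.0013284573297883684
slot55far centre along tray: -0.0014061523506553597
slot55near centre along tray: -0.0014223946530715417
slot-25far centre along tray: -0.0010193542395687191
L lateral 0.03142809569223606
R lateral -0.031531392125340695
L2 lateral 0.030987686467980908
R2 lateral -0.03191272750416139
frontcorner [0.66266063 0.15936826 0.198     ] X0 0.580660625412172
seat-55? [0.64579183 0.15924886 0.198     ] X0 0.5812918322870796
slot-25 far [0.61375419 0.1590221  0.198     ] X0 0.5792541888312951
slot-25near [0.59796327 0.15891033 0.198     ] X0 0.58246326716217
L [0.64474526 0.19128386 0.198     ]
R [0.64498998 0.12627726 0.198     ]
L2 [0.58742117 0.19320241 0.198     ]
R2 [0.58765289 0.12899059 0.198     ]
```

Run:
```python
from h import *
from h import R as _R
def T_(pos,za,d):
    z=np.array([np.cos(za),np.sin(za),0]); x=np.array([0,0,-1.]); y=np.cross(z,x)
    M=np.eye(4);M[:3,:3]=np.c_[x,y,z];M[:3,3]=pos
    return np.linalg.inv(M@d["tool_from_camera"])
d=optics.get_image("wrist")
T=T_([.5791,.162,.2948],-1.5662,d)
a=ray(d,230+209.5/4-.4,85+140/4,.142,T);b=ray(d,230+191/4-.4,85+670/4,.142,T);print(a,b,(a-b)[1]/(a-b)[0])
t=optics.get_image("top");crop(t["color"],210,130,310,260,5,"pics/t6.png")
show(); plan([.5778,-.1609,.036],-.147-np.pi/2)
```

```text
[0.64678865 0.15908743 0.142     ] [0.51274985 0.16304455 0.142     ] -0.029522158775911824
t 14.28 pos [ 0.5791 -0.1614  0.1146] q [ 0.276  0.512 -0.133  1.753  0.084  0.88  -1.615] F [0.3 0.1 0.5] T [0.02 0.03 0.04] w 0.0922
toolx [ 0.001 -0.    -1.   ] y [ 0.989 -0.15   0.001] z [-0.15  -0.989  0.   ] zang -1.7217
shift [0.6553, -0.0119, -0.0027] turn [-0.0012, 0.0001, -0.0004] deg [-0.2  0.  -0.1]
```

View pics/t6.png

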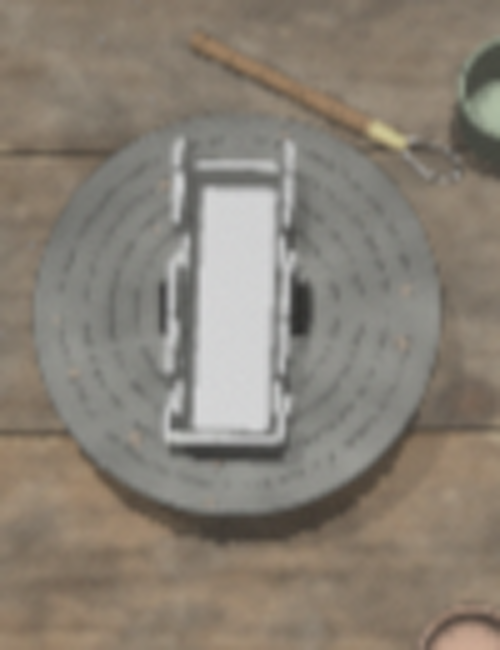

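>>> carry_out:
  series:
    - [[0.1,-0.012,-0.003,-0.0012,0,0,1],[0.2,-0.012,-0.003,-0.0012,0,0,1],[0.3,-0.012,-0.003,-0.0012,0,0,1],[0.4,-0.012,-0.003,-0.0012,0,0,1],[0.5,-0.012,-0.003,-0.0012,0,0,1],[0.58,-0.012,-0.003,-0.0012,0,0,1],[0.63,-0.012,-0.003,-0.0012,0,0,1],[0.65,-0.012,-0.003,-0.0012,0,0,1],[0.65,-0.012,-0.003,-0.0012,0,0,1],[0.65,-0.012,-0.003,-0.0012,0,0,1]]

```text
time_s: 15.12
ee_pos: [0.5775, -0.1608, 0.0361]
ee_rot: [1.408, 1.57, -0.31]
wrist_force: [0.7, 0.2, -0.6]
grip_width: 0.0921
```

Run:
```python
from h import *
show()
```

```text
t 15.12 pos [ 0.5775 -0.1608  0.0361] q [ 0.268  0.611 -0.123  1.816  0.107  0.721 -1.632] F [ 0.7  0.2 -0.6] T [ 0.   -0.    0.01] w 0.0921
toolx [ 0. -0. -1.] y [ 0.989 -0.147  0.   ] z [-0.147 -0.989  0.   ] zang -1.7179
```

>>> carry_out:
  series:
    - [[0,0,0,0,0,0,0.6],[0,0,0,0,0,0,0.45],[0,0,0,0,0,0,0.35],[0,0,0,0,0,0,0.2],[0,0,0,0,0,0,-1],[0,0,0,0,0,0,-1],[0,0,0,0,0,0,-1],[0,0,0,0,0,0,-1],[0,0,0,0,0,0,-1],[0,0,0,0,0,0,-1]]
  squeeze: 20

```text
time_s: 15.95
ee_pos: [0.5774, -0.1607, 0.0361]
ee_rot: [1.371, 1.57, -0.347]
wrist_force: [-0.2, -0.5, 4.9]
grip_width: 0.0639
```

>>> carry_out:
  series:
    - [[-0.02,0,0,0,0,0,-1],[-0.06,0,0,0,0,0,-1],[-0.12,0,0,0,0,0,-1],[-0.2,0,0,0,0,0,-1],[-0.3,0,0,0,0,0,-1],[-0.4,0,0,0,0,0,-1],[-0.52,0,0,0,0,0,-1],[-0.64,0,0,0,0,0,-1],[-0.76,0,0,0,0,0,-1],[-0.88,0,0,0,0,0,-1]]

```text
time_s: 16.78
ee_pos: [0.5774, -0.1607, 0.1436]
ee_rot: [1.492, 1.57, -0.226]
wrist_force: [-0.1, 0.3, -3.2]
grip_width: 0.0635
```

Run:
```python
from h import *
show()
s,M=pose();d=optics.get_image("wrist");cv2.imwrite("pics/w7.png",d["color"][:,:,::-1])
plan([.581,.1613,.33],-.03-np.pi/2)
```

```text
t 16.78 pos [ 0.5774 -0.1607  0.1436] q [ 0.279  0.478 -0.137  1.729  0.078  0.939 -1.607] F [-0.1  0.3 -3.2] T [ 0.    0.07 -0.04] w 0.0635
toolx [ 0.001 -0.    -1.   ] y [ 0.989 -0.147  0.001] z [-0.147 -0.989  0.   ] zang -1.7179
shift [-1.5317, -0.3697, -2.6589] turn [-0.0373, 0.0002, -0.0017] deg [-6.7  0.  -0.3]
```

View pics/w7.png

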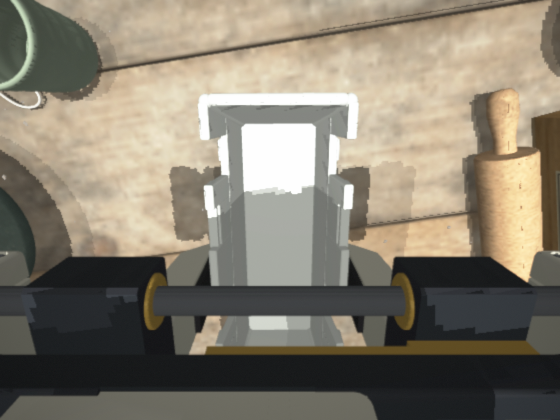

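Run:
```python
from h import *
d=optics.get_image("wrist");s,M=pose()
im=d["color"]; crop(im,190,85,370,255,4,"pics/w7c.png")
T=np.linalg.inv(d["tool_from_camera"])
def tr(u,v,x):  # point in tool frame at tool x
    A=d["tool_from_camera"]; r=A[:3,:3]@np.array([(u-d["cx"])/d["fx"],-(v-d["cy"])/d["fy"],-1]); o=A[:3,3]; return o+r*(x-o[0])/r[0]
for nm,u,v,xt in [("plain",280,94,.082),("slot55far",280,138,.0645),("slot55near",280,185,.0455)]:
    p=tr(u,v,-.024); print(nm,p.round(4),"centre y",p[1]-xt)
for u,v in [(199.5,110),(357.5,110),(208,250),(349.5,250)]: print(tr(u,v,-.023).round(4))
```

```text
plain [-0.024   0.0822  0.0006] centre y 0.00019379795725960047
slot55far [-0.024   0.0653  0.0006] centre y 0.0007528099600577903
slot55near [-0.024   0.0457  0.0006] centre y 0.00016990699522941022
[-0.023   0.0762 -0.0316]
[-0.023   0.0762  0.0317]
[-0.023   0.0153 -0.0321]
[-0.023   0.0152  0.0322]
```

View pics/w7c.png

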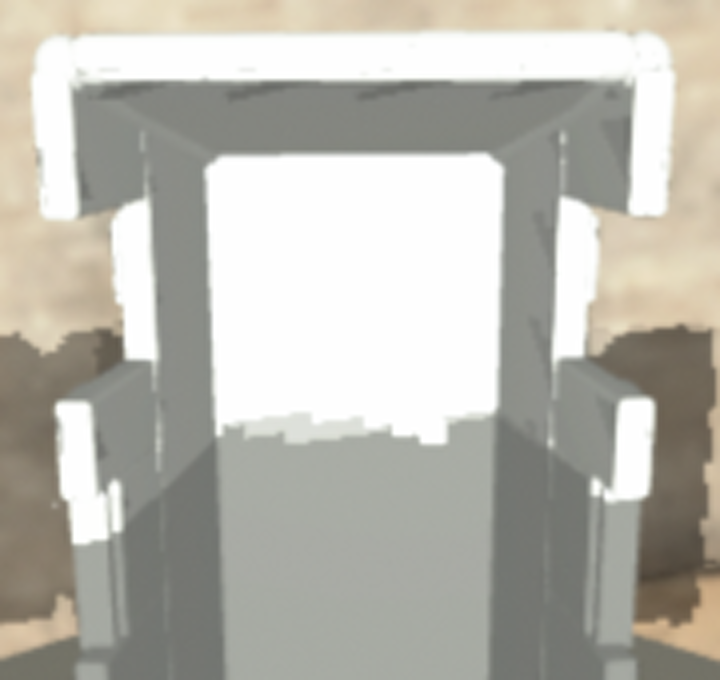

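>>> carry_out:
  series:
    - [[-0.1,0,-0.05,0,0,0,-1],[-0.2,-0.01,-0.12,-0.003,0,0,-1],[-0.3,-0.03,-0.2,-0.006,0,0,-1],[-0.4,-0.05,-0.29,-0.01,0,0,-1],[-0.5,-0.07,-0.38,-0.014,0,0,-1],[-0.6,-0.08,-0.47,-0.018,0,0,-1],[-0.7,-0.09,-0.56,-0.022,0,0,-1],[-0.8,-0.1,-0.65,-0.026,0,0,-1],[-0.9,-0.11,-0.74,-0.03,0,0,-1],[-1,-0.12,-0.83,-0.037,0,0,-1]]

```text
time_s: 17.72
ee_pos: [0.5775, -0.0584, 0.2629]
ee_rot: [1.713, 1.57, 0.114]
wrist_force: [0.6, 0.2, -3.5]
grip_width: 0.0635
```

Run:
```python
from h import *
show()
plan([.581,.1613,.29],-.03-np.pi/2)
```

```text
t 17.72 pos [ 0.5775 -0.0584  0.2629] q [ 0.152  0.347 -0.195  1.62   0.071  1.182 -1.658] F [ 0.6  0.2 -3.5] T [ 0.06 -0.02 -0.  ] w 0.0635
toolx [ 0.  0. -1.] y [ 1.    -0.029  0.   ] z [-0.029 -1.    -0.   ] zang -1.5996
shift [-0.2255, -0.0234, -1.8306] turn [0.0004, -0.0, -0.0001] deg [ 0.1 -0.  -0. ]
```

>>> carry_out:
  series:
    - [[-0.05,0,-0.05,0,0,0,-1],[-0.1,0,-0.12,0,0,0,-1],[-0.15,0,-0.22,0,0,0,-1],[-0.2,0,-0.33,0,0,0,-1],[-0.22,0,-0.44,0,0,0,-1],[-0.22,0,-0.55,0,0,0,-1],[-0.22,-0.01,-0.66,0,0,0,-1],[-0.22,-0.01,-0.77,0,0,0,-1],[-0.22,-0.01,-0.87,0,0,0,-1],[-0.22,-0.01,-0.95,0,0,0,-1]]

```text
time_s: 18.55
ee_pos: [0.5797, 0.0558, 0.2876]
ee_rot: [-1.921, 1.57, 2.761]
wrist_force: [-0.1, -0.1, -2.0]
grip_width: 0.0637
```

>>> carry_out:
  series:
    - [[0,0,-0.1,0,0,0,-1],[0,0,-0.2,0,0,0,-1],[0,0,-0.3,0,0,0,-1],[0,-0.01,-0.4,0,0,0,-1],[0,-0.01,-0.5,0,0,0,-1],[0,-0.012,-0.6,0,0,0,-1],[0,-0.012,-0.7,0,0,0,-1],[0,-0.012,-0.79,0,0,0,-1],[0,-0.012,-0.85,0,0,0,-1],[0,-0.012,-0.88,0,0,0,-1]]

```text
time_s: 19.38
ee_pos: [0.5816, 0.1612, 0.2878]
ee_rot: [-2.883, 1.57, 1.8]
wrist_force: [-0.1, 0.6, -1.6]
grip_width: 0.0638
```

Run:
```python
from h import *
show()
plan([.581,.1613,.26],-.03-np.pi/2)
d=optics.get_image("wrist");cv2.imwrite("pics/w8.png",d["color"][:,:,::-1])
d=optics.get_image("scene");crop(d["color"],180,120,380,270,4,"pics/s8.png")
```

```text
t 19.38 pos [0.5816 0.1612 0.2878] q [-0.169  0.377 -0.269  1.518  0.102  1.26  -2.052] F [-0.1  0.6 -1.6] T [ 0.08  0.03 -0.02] w 0.0638
toolx [-0.  0. -1.] y [ 1.    -0.029 -0.   ] z [-0.029 -1.    -0.   ] zang -1.6002
shift [0.2321, -0.0054, -0.0007] turn [0.0002, -0.0001, 0.0] deg [ 0. -0.  0.]
```

View pics/w8.png

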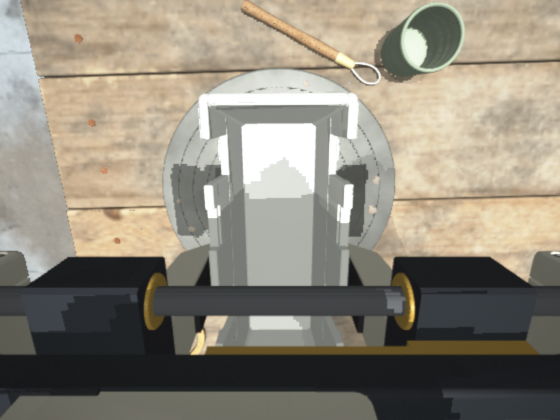

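View pics/s8.png

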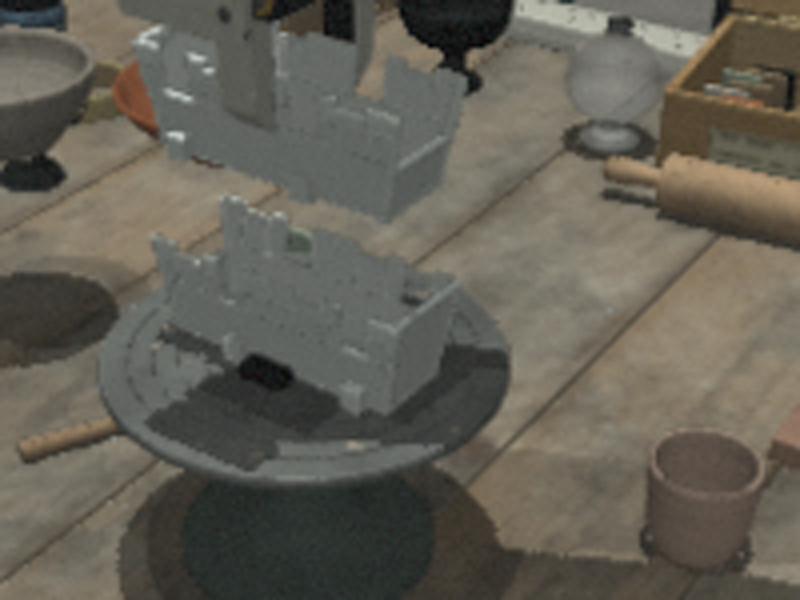

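Run:
```python
from h import *
d=optics.get_image("scene")
im=overlay(d,[tray(.581,.1612,np.pi-.03,.138),tray(.5816,.1612,-.029,.2518)])
im=im[460:1000,700:1260]; cv2.imwrite("pics/s8o.png",cv2.resize(im,None,fx=1.1,fy=1.1))
d=optics.get_image("top")
im=overlay(d,[tray(.581,.1612,np.pi-.03,.138),tray(.5816,.1612,-.029,.2518)])
im=im[500:1000,800:1300]; cv2.imwrite("pics/t8o.png",im)
```

```text
(no output)
```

View pics/s8o.png

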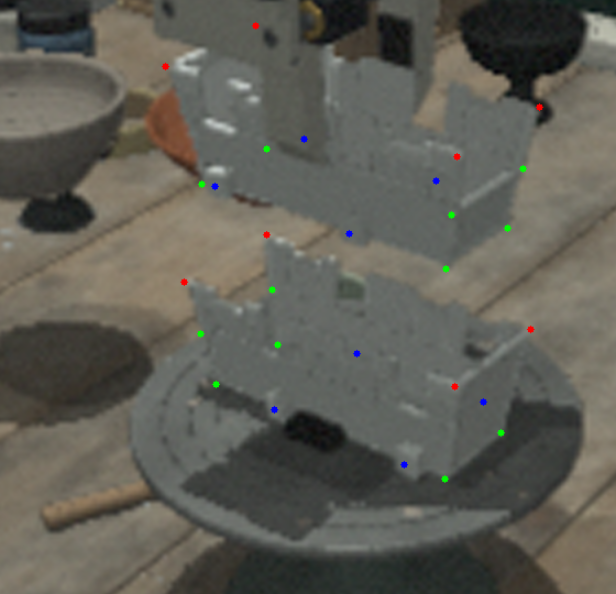

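View pics/t8o.png

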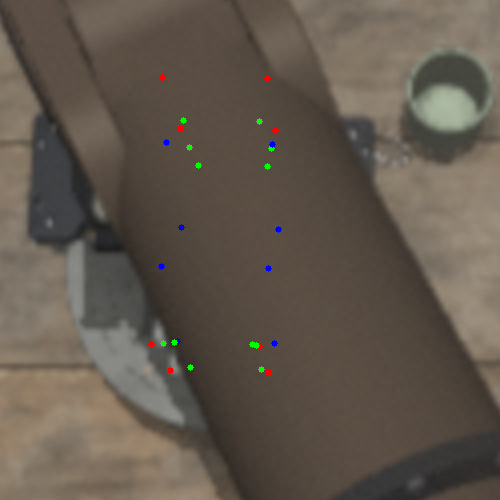

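Run:
```python
from h import *
d=optics.get_image("scene")
k=8
im=cv2.resize(d["color"][:,:,::-1],None,fx=k,fy=k,interpolation=cv2.INTER_CUBIC)
for P in [tray(.581,.1612,np.pi-.03,.138),tray(.5816,.1612,-.029,.2518)]:
    for q in proj(d,P): cv2.circle(im,(int(q[0]*k+k/2),int(q[1]*k+k/2)),2,(0,0,255),-1)
cv2.imwrite("pics/sA.png",im[118*k:185*k,210*k:300*k]); cv2.imwrite("pics/sB.png",im[165*k:230*k,210*k:300*k])
```

```text
(no output)
```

View pics/sA.png

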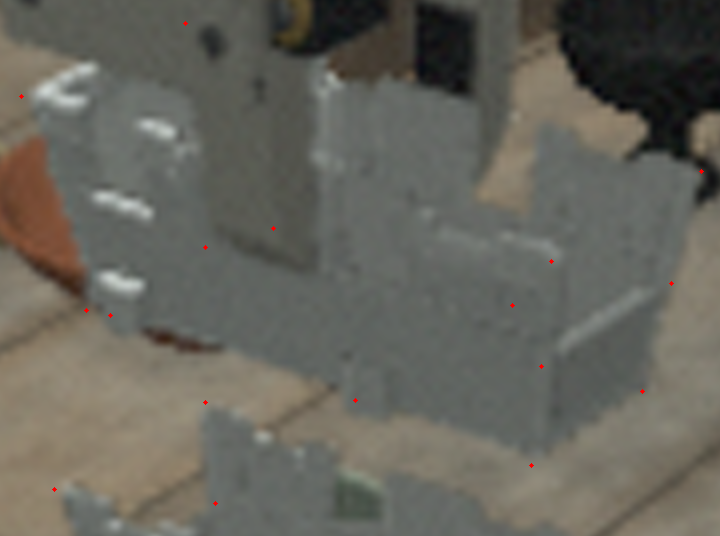

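View pics/sB.png

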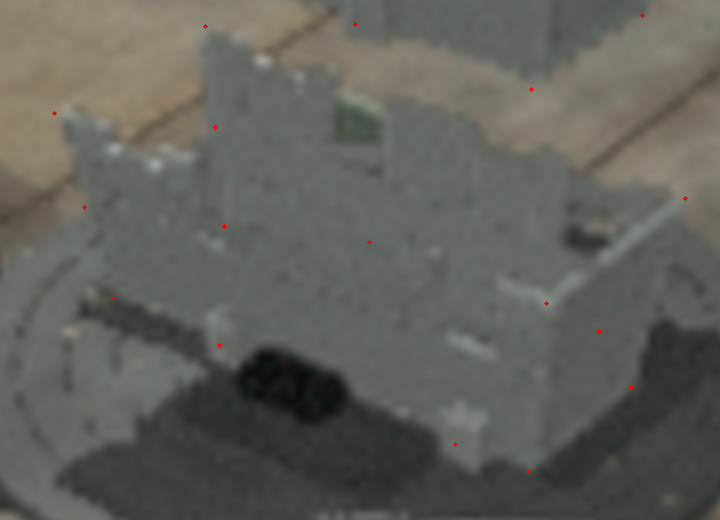

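>>> carry_out:
  series:
    - [[0.06,-0.005,0,0,0,0,-1],[0.12,-0.005,0,0,0,0,-1],[0.18,-0.005,0,0,0,0,-1],[0.24,-0.005,0,0,0,0,-1],[0.3,-0.005,0,0,0,0,-1],[0.35,-0.005,0,0,0,0,-1],[0.38,-0.005,0,0,0,0,-1],[0.4,-0.005,0,0,0,0,-1],[0.4,-0.005,0,0,0,0,-1],[0.4,-0.005,0,0,0,0,-1]]

```text
time_s: 20.47
ee_pos: [0.5812, 0.1596, 0.24]
ee_rot: [1.769, 1.571, 0.167]
wrist_force: [0.9, -0.1, -2.4]
grip_width: 0.0638
```

Run:
```python
from h import *
show()
plan([.581,.1613,.229],-.03-np.pi/2)
d=optics.get_image("scene");crop(d["color"],210,118,300,230,7,"pics/s9.png")
```

```text
t 20.47 pos [0.5812 0.1596 0.24  ] q [-0.168  0.407 -0.267  1.593  0.115  1.157 -2.062] F [ 0.9 -0.1 -2.4] T [0.06 0.07 0.01] w 0.0638
toolx [ 0.  0. -1.] y [ 1.    -0.031  0.   ] z [-0.031 -1.    -0.   ] zang -1.6016
shift [0.0919, -0.0025, -0.0141] turn [-0.0002, -0.0, -0.0] deg [-0. -0. -0.]
```

View pics/s9.png

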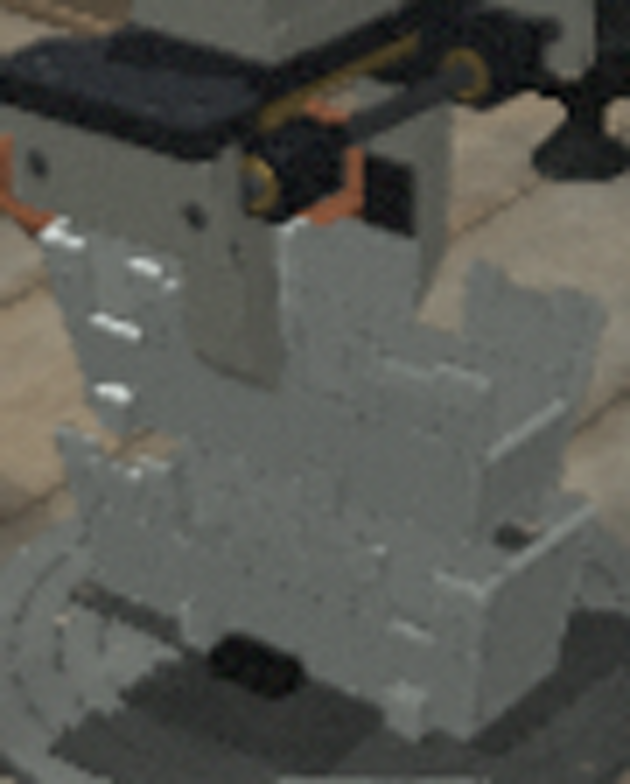

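>>> carry_out:
  series:
    - [[0,-0.003,-0.014,0,0,0,-1],[0.005,-0.003,-0.014,0,0,0,-1],[0.015,-0.003,-0.014,0,0,0,-1],[0.025,-0.003,-0.014,0,0,0,-1],[0.035,-0.003,-0.014,0,0,0,-1],[0.045,-0.003,-0.014,0,0,0,-1],[0.055,-0.003,-0.014,0,0,0,-1],[0.065,-0.003,-0.014,0,0,0,-1],[0.072,-0.003,-0.014,0,0,0,-1],[0.072,-0.003,-0.014,0,0,0,-1]]

```text
time_s: 21.35
ee_pos: [0.5807, 0.1612, 0.231]
ee_rot: [-1.108, 1.57, -2.71]
wrist_force: [-0.3, -0.4, -2.3]
grip_width: 0.0635
```

Run:
```python
from h import *
show()
plan([.581,.1613,.229],-.03-np.pi/2)
d=optics.get_image("scene");crop(d["color"],210,118,300,230,7,"pics/s10.png")
```

```text
t 21.35 pos [0.5807 0.1612 0.231 ] q [-0.171  0.414 -0.267  1.606  0.117  1.138 -2.068] F [-0.3 -0.4 -2.3] T [-0.   -0.02 -0.01] w 0.0635
toolx [-0. -0. -1.] y [ 1.    -0.031 -0.   ] z [-0.031 -1.     0.   ] zang -1.6017
shift [0.0169, 0.0021, -0.0011] turn [-0.0003, 0.0001, 0.0001] deg [-0.1  0.   0. ]
```

View pics/s10.png

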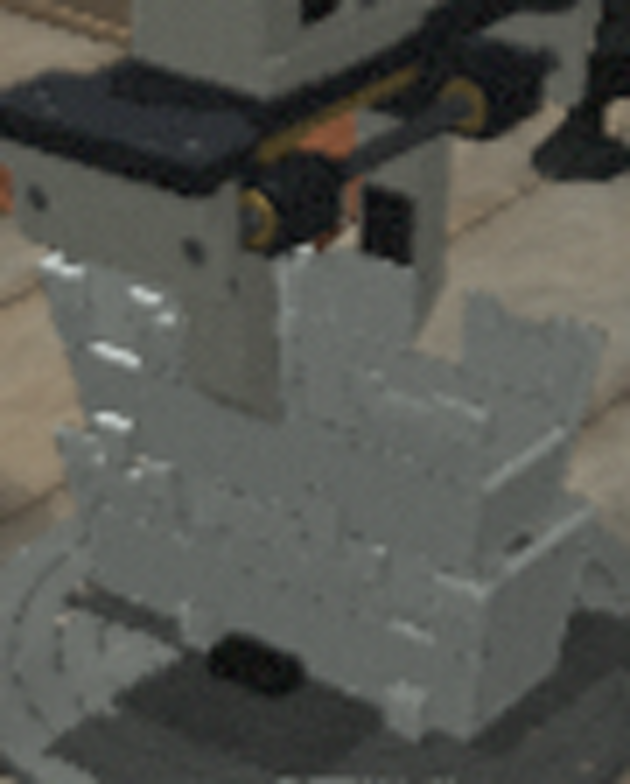

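>>> carry_out:
  series:
    - [[0.004,0.001,-0.001,0,0,0,-1],[0.008,0.001,-0.001,0,0,0,-1],[0.012,0.001,-0.001,0,0,0,-1],[0.016,0.001,-0.001,0,0,0,-1],[0.02,0.001,-0.001,0,0,0,-1],[0.022,0.001,-0.001,0,0,0,-1],[0.024,0.001,-0.001,0,0,0,-1],[0.024,0.001,-0.001,0,0,0,-1],[0.024,0.001,-0.001,0,0,0,-1],[0.024,0.001,-0.001,0,0,0,-1]]

```text
time_s: 22.23
ee_pos: [0.581, 0.1613, 0.2289]
ee_rot: [1.654, 1.57, 0.052]
wrist_force: [-2.1, -1.2, 5.3]
grip_width: 0.0641
```

Run:
```python
from h import *
show()
```

```text
t 22.23 pos [0.581  0.1613 0.2289] q [-0.171  0.416 -0.267  1.608  0.118  1.133 -2.068] F [-2.1 -1.2  5.3] T [-0.27  0.71 -0.01] w 0.0641
toolx [ 0.  0. -1.] y [ 1.    -0.031  0.   ] z [-0.031 -1.    -0.   ] zang -1.6018
```

Run:
```python
from h import *
d=optics.get_image("scene");crop(d["color"],210,118,300,230,7,"pics/s11.png")
show()
```

```text
t 22.28 pos [0.581  0.1613 0.2289] q [-0.171  0.416 -0.267  1.608  0.118  1.133 -2.068] F [-2.7 -2.   6.4] T [-0.27  0.7  -0.  ] w 0.0641
toolx [ 0.  0. -1.] y [ 1.    -0.031  0.   ] z [-0.031 -1.    -0.   ] zang -1.6017
```

View pics/s11.png

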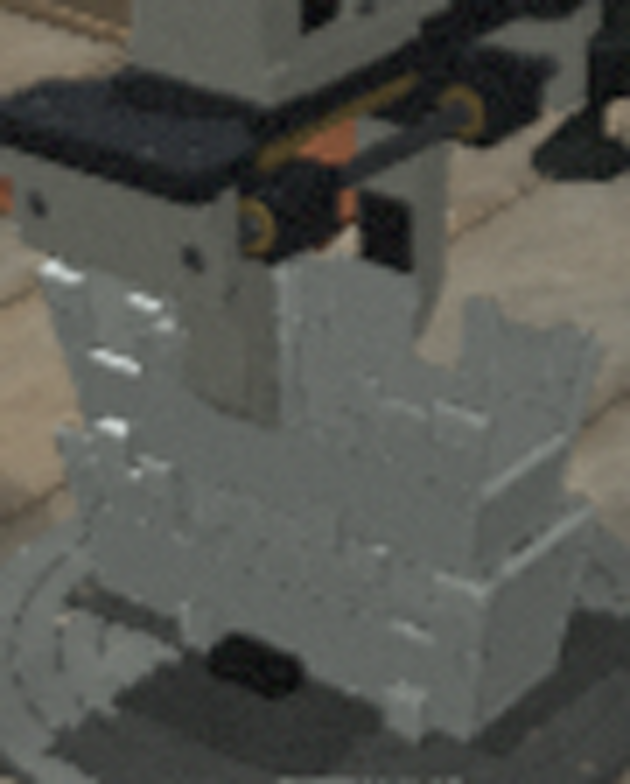

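>>> carry_out:
  series:
    - [[0,0,0,0,0,0,-1],[0,0,0,0,0,0,-1],[0,0,0,0,0,0,-1],[0,0,0,0,0,0,-1],[0,0,0,0,0,0,0.4],[0,0,0,0,0,0,0.43],[0,0,0,0,0,0,0.48],[0,0,0,0,0,0,0.55],[0,0,0,0,0,0,0.65],[0,0,0,0,0,0,0.75]]
  squeeze: 3

```text
time_s: 23.12
ee_pos: [0.5809, 0.1614, 0.2282]
ee_rot: [-1.359, 1.571, -2.961]
wrist_force: [0.2, 0.8, -0.0]
grip_width: 0.0778
```

Run:
```python
from h import *
d=optics.get_image("scene");crop(d["color"],210,118,300,230,7,"pics/s12.png")
show()
d=optics.get_image("wrist");cv2.imwrite("pics/w12.png",d["color"][:,:,::-1])
```

```text
t 23.17 pos [0.581  0.1613 0.2283] q [-0.171  0.416 -0.267  1.609  0.118  1.132 -2.068] F [-0.5  0.1 -0.2] T [ 0.07 -0.    0.  ] w 0.0796
toolx [-0. -0. -1.] y [ 1.    -0.031 -0.   ] z [-0.031 -1.     0.   ] zang -1.6017
```

View pics/s12.png

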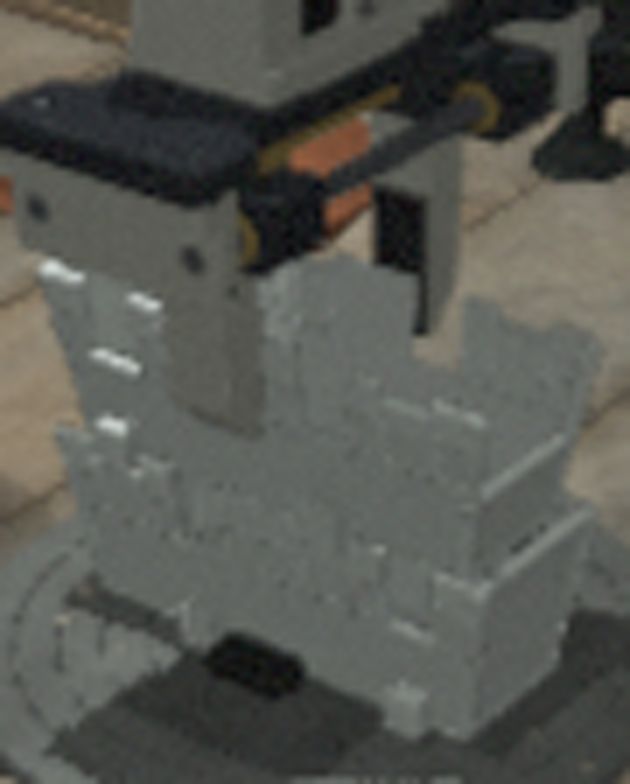

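View pics/w12.png

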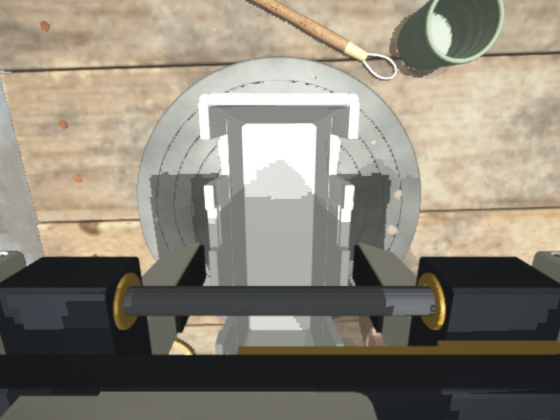

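Tray stayed in place on release (rim still at columns 200–358, rows 95 upward as before). I'll open fully and withdraw upwards.

>>> carry_out:
  series:
    - [[0,0,0,0,0,0,0.9],[0,0,0,0,0,0,0.9],[-0.04,0,0,0,0,0,0.9],[-0.1,0,0,0,0,0,0.9],[-0.2,0,0,0,0,0,0.9],[-0.32,0,0,0,0,0,0.9],[-0.46,0,0,0,0,0,0.9],[-0.62,0,0,0,0,0,0.9],[-0.8,0,0,0,0,0,0.9],[-1,0,0,0,0,0,0.9]]

```text
time_s: 24.05
ee_pos: [0.5807, 0.1612, 0.3498]
ee_rot: [-1.248, 1.571, -2.85]
wrist_force: [0.6, 0.3, 0.0]
grip_width: 0.0871
```

>>> carry_out:
  series:
    - [[-0.1,0,0.1,0,0,0,1],[-0.2,0,0.2,0,0,0,1],[-0.2,0,0.3,0,0,0,1],[-0.2,0,0.4,0,0,0,1],[-0.2,0,0.5,0,0,0,1],[-0.2,0,0.6,0,0,0,1],[-0.2,0,0.7,0,0,0,1],[-0.2,0,0.8,0,0,0,1],[-0.2,0,0.9,0,0,0,1],[-0.2,0,1,0,0,0,1]]

```text
time_s: 24.88
ee_pos: [0.5772, 0.0401, 0.3722]
ee_rot: [-1.371, 1.57, -2.973]
wrist_force: [-0.7, -0.0, -0.3]
grip_width: 0.0915
```

>>> carry_out:
  series:
    - [[0,0,0.1,0,0,0,1],[0,0,0.2,0,0,0,1],[0,0,0.3,0,0,0,1],[0,0,0.4,0,0,0,1],[0,0,0.5,0,0,0,1],[0,0,0.6,0,0,0,1],[0,0,0.7,0,0,0,1],[0,0,0.8,0,0,0,1],[0,0,0.9,0,0,0,1],[0,0,1,0,0,0,1]]

```text
time_s: 25.72
ee_pos: [0.5735, -0.0797, 0.3724]
ee_rot: [-0.122, 1.571, -1.723]
wrist_force: [1.0, -0.2, -0.0]
grip_width: 0.0919
```

Run:
```python
from h import *
show()
d=optics.get_image("scene");k=7
cv2.imwrite("pics/s13.png",d["color"][:,:,::-1])
im=cv2.resize(d["color"][:,:,::-1],None,fx=k,fy=k,interpolation=cv2.INTER_CUBIC)
for P in [tray(.581,.1612,np.pi-.03,.138),tray(.581,.1612,-.03,.193)]:
    for q in proj(d,P): cv2.circle(im,(int(q[0]*k+k/2),int(q[1]*k+k/2)),2,(0,0,255),-1)
cv2.imwrite("pics/s13c.png",im[135*k:220*k,205*k:305*k])
t=optics.get_image("top");crop(t["color"],170,120,370,290,4,"pics/t13.png")
```

```text
t 25.72 pos [ 0.5735 -0.0797  0.3724] q [ 0.168  0.289 -0.166  1.433  0.048  1.423 -1.601] F [ 1.  -0.2 -0. ] T [0.03 0.04 0.01] w 0.0919
toolx [-0. -0. -1.] y [ 1.    -0.031 -0.   ] z [-0.031 -1.     0.   ] zang -1.6016
```

View pics/s13c.png

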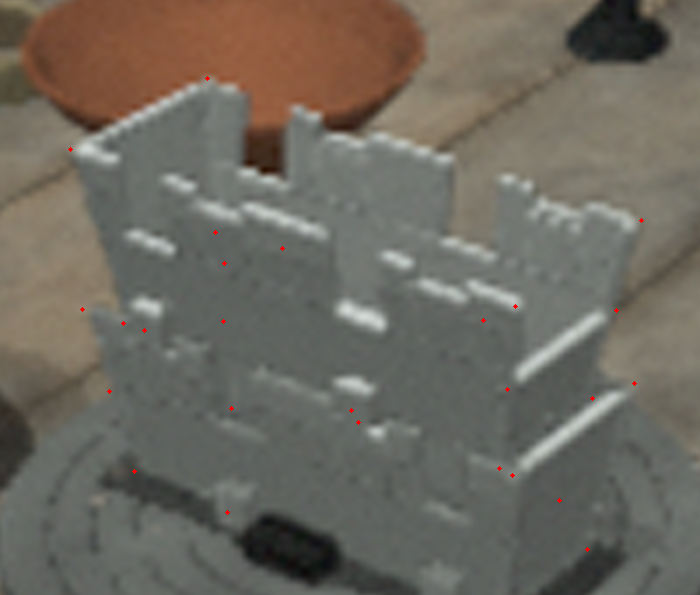

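View pics/t13.png

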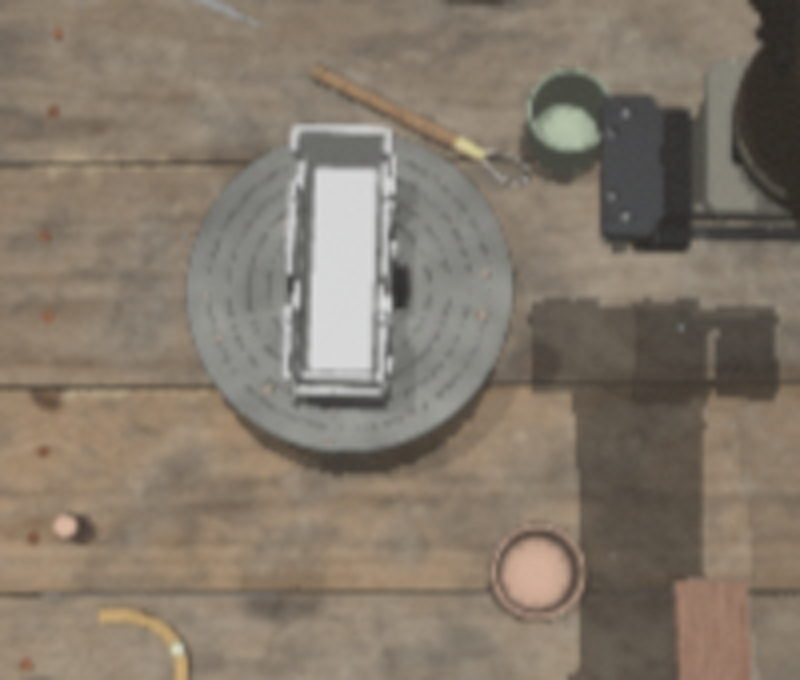

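View pics/s13.png

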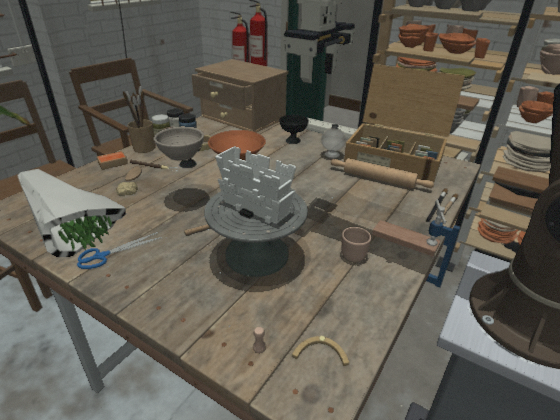

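Run:
```python
from h import *
s=telemetry.state(); print(abs(s["qvel"]).max())
from workcell import finish_job
print(finish_job())
```

```text
0.036743083601338884
the job is handed in; nothing more can be done
None
```

The stack is built and the job is handed in, at about 26 s of the 61 s allowed.

I gripped the bottom tray lightly and turned the wheel about 153° clockwise. Its low front then pointed away from the robot, about 2° off straight as measured in the wrist and top cameras. I picked up the loose tray by its rim band, with the grasp within about 0.5 mm of its centre. I matched its angle to the bottom tray, lowered it slowly until it touched, and released it gradually.

**Last checks:**
- **Height:** contact came with the tray's underside at about 192.8 mm; the shallow seats should hold it at 193 mm.
- **Release:** the tray did not visibly shift as the fingers opened, and the model overlay in the scene camera matched within about 1 pixel (roughly 2 mm). The wrist force was near zero once the fingers were off.
- **Alignment:** the two trays agreed in the scene camera within 1 to 1.5 mm.
- **Bystanders:** the tumbler, cup and clay stamp look unmoved in the final pictures.
- **Clearance:** the gripper is well clear of the stack.

**Uncertain:**
- **Wheel axis:** the methods disagreed by up to about 4 mm. I used the value the grip readings and the last wrist view agreed on.
- **Level:** I did not measure this as an angle. I inferred it from the contact height, the level tool and the overlay.

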